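# Swing the clamp over the culture jar's lid and tighten its wing screw

### The job

The culture jar is loaded and its lid is on: please clamp it shut. Swing the clamp arm over the lid until it is fully home in its catch, then turn the wing screw clockwise until it presses the lid down firmly, finger-tight at about 30 N, not harder. Do not knock the gauge that stands close beside the wings, let go of everything at the end, and leave the other things where they stand.

Things in the scene. Friction and masses are not known exactly. Their poses are not given: they have to be found in the camera images.
- jar: Clear round culture jar with black foot and metal rim, 110 mm across, 120 mm high; heavy, fixed. Origin: centre of its underside, on the bench, z up. In its frame the clamp's upright pivot post stands at the back (x = +66 mm) and the catch, a metal hook with a lip, at the front (x = -57 to -72, y = -5 to +20 mm, top 170 mm above the bench), open towards -y.
- lid: Loose grey lid on the jar's rim, 104 mm across, 10 mm thick, 0.35 kg, a collar below keeps it centred; steel boss in its middle, 26 mm across, top about 18 mm above the lid's underside. Origin: centre of the underside, 120 mm above the bench. Its weight presses on the rim with 3.4 N; clamped properly it presses with 15 to 45 N; above 70 N it cracks.
- gauge: Round dial gauge on the lid at the jar's +y side. Origin: foot of its stem on the lid's top, 47 mm from the lid's centre. Dial 30 mm across, 15 mm thick, its middle 50 mm above the origin, top 195 mm above the bench. With the arm home its edge is 32 mm from the screw's axis and the wings reach 25 mm: 7 mm are left for the wing, 28 mm for a finger beside it.
- clamp_arm (a joint): Swing of the flat metal clamp arm about the pivot post, rad: 0 = home over the lid, in the catch, at a hard stop; grows counter-clockwise from above, out to the jar's -y side. Starts at 0.75 to 1.05, stays where it is left, about 1.5 N at the handle moves it. Arm 20 mm wide, 12 thick, underside about 150 mm above the bench; wing screw 66 mm, handle 153 mm from the pivot axis.
- swing_grip (a point): Middle of the upright round black handle at the free end of the clamp arm: 15 mm across, about 28 mm high, from 18 mm below this point to 10 mm above it; the arm's top face lies 24 mm below it. Its frame is the arm's: x points from the handle towards the pivot axis (153 mm away), z up.
- wing_screw (a joint): Turn of the wing screw, rad: grows clockwise from above and lowers screw and wings 2.5 mm per rad. Starts at 0.2 to 1.2; its foot meets the lid's boss at 1.7 to 3.1, felt only by torque. Free drag 0.1 N m either way (at standstill after a turn it may read with either sign: judge the change); then 0.007 to 0.011 N m more per N added on the lid, about 20 N per 0.1 rad. Friction holds it.
- wings (a point): Middle of the two wings of the steel screw, on the screw's axis: one upright flat plate 50 mm long (x of this frame, 25 mm to each side), 8 mm thick (y) and 20 mm high (10 mm above and below this point), with a round collar 21 mm across under it from 12 to 22 mm below. About 200 mm above the bench.
- pot_a: White specimen pot with a yellow cap, 51 mm across, 62 mm high; bystander. Origin: centre of its underside.
- pot_b: Second such specimen pot; bystander. Origin: centre of its underside.
- timer: Small white bench timer, 24 x 66 x 66 mm, standing; bystander. Origin: centre of its underside.
- pen: Black marker pen lying on the bench, 136 mm long; bystander. Origin: under its middle.
- rinse: Small white bottle, 40 mm across, 128 mm high; bystander. Origin: centre of its underside.
- drops: Small white dropper bottle, 23 mm across, 82 mm high; bystander. Origin: centre of its underside.

How it is judged:
By the outcome, as a careful person would: the job done as asked, in the order asked, and still so for the second after the job is handed in, with the robot touching nothing.
It also fails if it takes over 67 s, if anything falls off the work surface, if the arm or the gripper's body presses on something with over 40 N, if the wrist force passes 120 N, or if a joint passes its speed limit or range.

### The arm

A 6-joint arm with a two-finger parallel gripper is mounted at the origin on a cart in front of the work surface, level with it; the furniture and walls round the work are solid. World frame = base frame: x ahead of the robot, y to its left, z up, the work surface at z = 0. Lengths are in mm, angles in rad, forces in N, time in s.
With the tool pointing down it reaches from about 275 to 1000 mm from the base axis. Payload 8.4 kg.
Tool frame: the origin (TCP) lies on the centre line of the jaws, within the pads' length; the fingertips stand 17 mm ahead of it and the grasp point (between the pads) lies 2 mm behind it (r.tcp_to_tips is the z of the fingertips in the tool frame, in mm); z points along the fingers, y is the direction in which the jaws open and shut (so a half turn about z gives the same grasp; the last joint's range is limited). The gripper opens to 85 mm and grips with 20 to 120 N. Pads are 22 mm wide; open, the fingers measure 114 mm over their backs; the gripper's body (76 mm by 85 mm) begins 54 mm behind the grasp point. The pads swing forward as they close: fully open they stand 13 mm farther back than shut.
Start: joints at [1.117, 0.353, 1.633, -0, 1.155, -0.002], TCP at [272.865, 562.292, 222.181] pointing down, gripper open.
Joint ranges: [-2.63, 2.63], [-0.92, 2.1], [0.06, 2.66], [-1.3, 4.44], [0, 2.69], [-3.02, 3.02]. Speed limits (rad/s): [2.22, 2.22, 2.79, 3.14, 3.14, 3.14].

### API

Orientations are given as [roll, pitch, yaw] about the fixed x, y, z axes, in that order (R = Rz(yaw) Ry(pitch) Rx(roll)).
In Python, from rig import r, cams, job gives the robot as it stands.
- The arm moves only by the tool drive_tool, never from a script. Its argument "deltas" is a list of rows, each a list of 4 numbers: the shift along the tool's x, y, z in cm, then the turn about the tool's z in rad. In form: [[x, y, z, roll], ...]. A call has 1 to 12 rows; each row shifts and turns the commanded pose from where the row before left it, along the tool's axes as they then stand; what a row does not reach is not made up. A row lasts 1/12 s, in which the tool goes at most 41.7 mm and 7.16 degrees, less where a joint would pass 70% of its speed; a pose out of reach is approached as far as the arm can. A call with a gripper value outside its range is refused whole. "jaw" is the closure, from 0 (fully open) to 1 (shut), set as the call begins (left out, the last holds). The fingers move at their own pace and stop on an object; "force" is the grip in N (left out, the last holds). Time passes only in rows, so rows that do not move let the fingers close. It gives the time, the measured TCP pose, the force and the opening at its end, in the units of the state.
- r.sense(): the state, without advancing time (a new reading comes with each control period).
- cams.grab_frame(name): name is "side" or "top" or "wrist"; returns (picture, depth): 480x640x3 uint8, red, green, blue; 480x640 float32, mm along the optical axis (not along the pixel's ray), 0 where there is no reading.
- cams.camera_params(name): a dict with "fx", "fy", "cx", "cy" (pixels), "R" (3x3) and "t" (3): a world point X has camera coordinates R X + t. Camera axes: x right, y down, z forward; pixel columns grow to the right and rows downward; lengths in mm; the calibration is good to about 2 mm. A picture is of the moment at which its call begins: read the wrist's pose just before it. camera_params takes no time and is no camera call; for the wrist camera it gives the pose at the moment of the call.
- job.sign_off(): hands the job in, once; it reports no verdict.
The state is a dict: "clock": time; "qpos": joint angles; "qvel": joint speeds; "joint_efforts": joint torques, N m; "eef_pos": TCP position; "tcp_rot": TCP orientation; "contact_force": force on the tool from outside, world axes, zero at the start; "wrist_torque": the same for the moment, N m; "opening": opening from 0.0 (shut) to 1.0 (fully open).
Only numpy, scipy, OpenCV 4.12 (cv2) and the standard library are available. Lean on these libraries where they do the work, as an engineer would, in place of code of your own. Each camera call takes 0.05 s, during which the arm holds its last target. There are 200 camera calls.

## Working session

There is one attempt and no reset: what is moved stays moved. The work goes in short steps, Python scripts to look and compute and a tool call to move; the robot and the scene stay as the last step left them, time stands still between calls to the robot, and variables do not carry over. Pictures are saved under pics/ and viewed, about 8 in all and at most 12, crops included, and the job is handed in when it is done.

Besides the shell and the picture viewer there is one more tool, called after ">>>" in YAML: its name, and indented under it one key for each argument. drive_tool: Moves the arm, as the interface text tells. Its arguments: {"type":"object","properties":{"deltas":{"type":"array"},"jaw":{"type":"number"},"force":{"type":"number"}},"required":["deltas"]}

```bash
mkdir -p pics; cat > h.py <<'E'
import numpy as np, cv2
from rig import r, cams, job
def grab(n,f):
    p,d=cams.grab_frame(n); cv2.imwrite('pics/'+f+'.png',p[:,:,::-1]); np.save('pics/'+f+'.npy',d); return p,d
def pt(c,u,v,depth):
    X=np.array([(u-c['cx'])/c['fx']*depth,(v-c['cy'])/c['fy']*depth,depth]); return np.array(c['R']).T@(X-np.array(c['t']))
def ray(c,u,v,z):
    R=np.array(c['R']);o=-R.T@np.array(c['t']);d=R.T@np.array([(u-c['cx'])/c['fx'],(v-c['cy'])/c['fy'],1]); return o+d*(z-o[2])/d[2]
def cloud(c,d):
    v,u=np.mgrid[0:480,0:640]; X=np.stack([(u-c['cx'])/c['fx']*d,(v-c['cy'])/c['fy']*d,d],-1); return (X-np.array(c['t']))@np.array(c['R'])
E
python3 - <<'E'
from h import *
a,_=grab('top','t1'); b,_=grab('side','s1')
for n in('top','side'):
    c=cams.camera_params(n); R=np.array(c['R']); print(n,c['fx'],-R.T@np.array(c['t']),R[2])
print(r.sense())
E
```

```text
top 448.6326775796985 [ 416.4938135   359.53224416 1069.21890765] [ 0.11590851  0.01176211 -0.99319025]
side 603.6531794206505 [  75.22169106 1206.30221603  873.57127946] [ 0.38723478 -0.69684867 -0.6036979 ]
{'clock': 0.1, 'qpos': array([ 1.11663774e+00,  3.53554852e-01,  1.63406521e+00, -1.35505782e-05,
        1.15524114e+00, -2.38984366e-03]), 'qvel': array([-1.31378932e-03, -2.62703907e-03, -1.71010283e-03, -6.74498598e-04,
       -2.54972247e-05, -4.46538300e-04]), 'joint_efforts': array([-6.65475363e-04, -6.06366706e+01, -3.42814600e+01, -3.37054416e-05,
        4.24388636e-03,  1.08982954e-05]), 'eef_pos': array([272.64712409, 561.88986777, 221.54946295]), 'tcp_rot': array([-3.14032408e+00,  9.35870852e-06,  2.68982939e+00]), 'contact_force': array([-0.5302458 ,  0.25780195, -0.24336448]), 'wrist_torque': array([0.03999629, 0.02566384, 0.01197461]), 'opening': 0.9986839773832789}
```

View pics/t1.png

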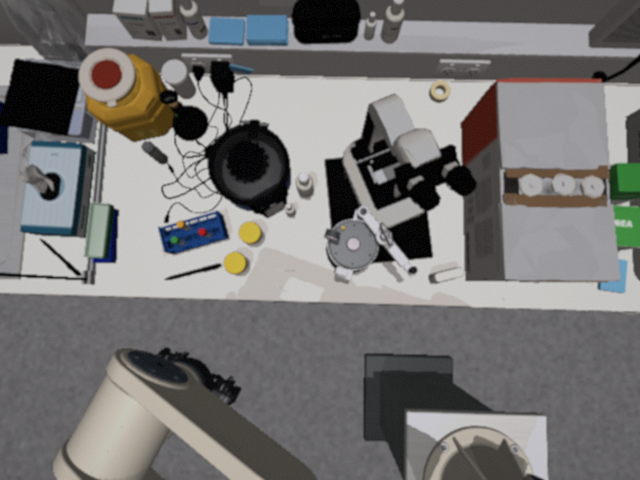

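View pics/s1.png

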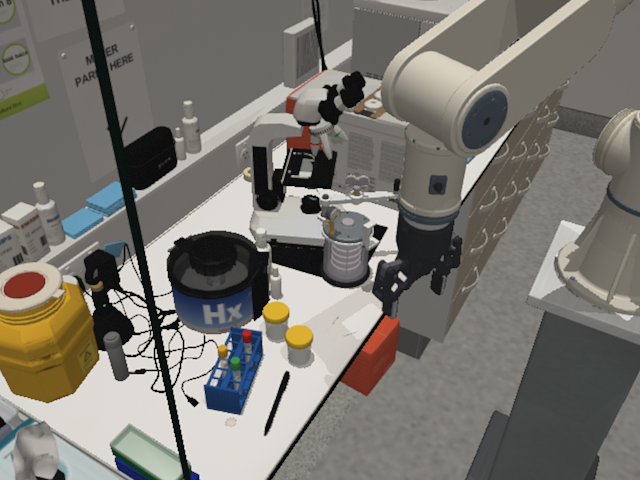

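```bash
python3 - <<'E'
from h import *
a=cv2.imread('pics/t1.png')[190:295,310:470]; b=cv2.imread('pics/s1.png')[160:290,300:420]
a=cv2.resize(a,(800,525),interpolation=cv2.INTER_CUBIC); 
cv2.imwrite('pics/t1c.png',a); 
c=cams.camera_params('top'); d=np.load('pics/t1.npy'); P=cloud(c,d)
for u,v in [(352,244),(411,270),(333,236),(344,272),(362,212),(385,235),(372,228),(390,243)]:
    print(u,v,P[v,u].round(), d[v,u])
# lid
m=(abs(P[:,:,2]-130)<6)&(np.hypot(P[:,:,0]-P[244,352,0],P[:,:,1]-P[244,352,1])<80)
print(m.sum(), P[m].mean(0), P[m].min(0),P[m].max(0))
E
```

```text
352 244 [518. 301. 140.] 933.539
411 270 [464. 190. 198.] 869.0067
333 236 [527. 342. 195.] 881.04224
344 272 [458. 318. 173.] 894.6301
362 212 [580. 284. 173.] 908.56744
385 235 [530. 242. 209.] 866.5693
372 228 [549. 263. 165.] 912.1698
390 243 [514. 233. 212.] 860.9946
1661 [517.19699911 298.67041633 131.36087639] [447.52561873 247.38805444 124.02057409] [580.01872459 352.9287974  135.88891565]
```

View pics/t1c.png

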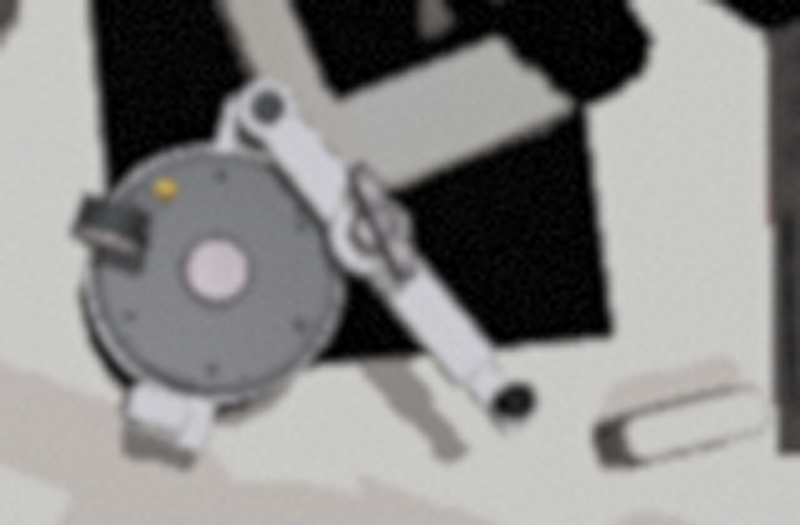

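```bash
cat > m.py <<'E'
from h import *
def top(f='t1'):
    c=cams.camera_params('top'); P=cloud(c,np.load(f'pics/{f}.npy')); im=cv2.imread(f'pics/{f}.png').astype(int)
    return c,P,im
E
python3 - <<'E'
from m import *
c,P,im=top()
X,Y,Z=P[...,0],P[...,1],P[...,2]
near=(abs(X-517)<150)&(abs(Y-270)<150)
def rep(n,m):
    v,u=np.nonzero(m); print(n,m.sum(),np.median(P[m],0).round(1),P[m].mean(0).round(1),'px',u.mean().round(1),v.mean().round(1)); return u.mean(),v.mean()
boss=near&(abs(Z-138.5)<3)&(np.hypot(X-517,Y-299)<20)&(im.min(2)>140); u,v=rep('boss',boss); L=ray(c,u,v,138);print(L)
dark=im.max(2)<70
h=near&dark&(Z>180)&(np.hypot(X-464,Y-190)<25); u,v=rep('handle',h); H=ray(c,u,v,196);print(H)
pv=near&(im.max(2)<110)&(Z>155)&(np.hypot(X-580,Y-284)<14); u,v=rep('pivot',pv); V=ray(c,u,v,Z[pv].mean());print(V)
w=near&(Z>195)&(np.hypot(X-525,Y-240)<40); u,v=rep('wings',w);print(P[w].min(0),P[w].max(0))
p=P[w][:,:2]; q=p-p.mean(0); U,S,Vt=np.linalg.svd(q,full_matrices=0); print('wing axis',Vt[0],S/np.sqrt(len(p)))
print('|V-L|',np.hypot(*(V-L)[:2]),'|V-H|',np.hypot(*(V-H)[:2]))
a0=np.arctan2(*(L-V)[1::-1]);a1=np.arctan2(*(H-V)[1::-1]);print('home dir',a0,'arm dir',a1,'theta',a1-a0)
for n,u,v in [('eyepiece',470,180),('eye2',425,195),('scope',400,120),('timer?',445,273)]: print(n,P[v,u].round())
# obstacles higher than 170 near handle path
m=(Z>170)&(X>380)&(X<640)&(Y>60)&(Y<420)
for b in cv2.connectedComponentsWithStats(m.astype(np.uint8))[2][1:]:
    if b[4]>15: s=np.s_[b[1]:b[1]+b[3],b[0]:b[0]+b[2]]; mm=np.zeros_like(m); mm[s]=m[s]; print(b,P[mm].min(0).round(),P[mm].max(0).round())
E
```

```text
boss 101 [518.4 299.2 139.4] [519.1 299.5 139.4] px 352.8 243.6
[519.21907041 299.45357972 138.        ]
handle 30 [464.3 187.6 197.4] [464.3 186.8 196.2] px 412.3 270.0
[464.3470431  186.78030323 196.        ]
pivot 22 [582.3 282.3 172.3] [581.8 282.2 171.4] px 363.0 211.4
[581.80607384 282.22572502 171.40021757]
wings 134 [533.4 241.2 211. ] [532.8 241.3 209.5] px 385.5 233.4
[510.9288013  228.61499946 195.08758147] [555.54460347 253.65613925 218.12246113]
wing axis [-0.89757051 -0.44087094] [13.96581043  2.48716481]
|V-L| 64.91480552156088 |V-H| 151.34877747403905
home dir 2.872982419751763 arm dir -2.4592250275417538 theta -5.332207447293516
eyepiece [595. 137. 391.]
eye2 [570. 206. 388.]
scope [728. 229. 291.]
timer? [467.  88.  67.]
[ 364  158  113   53 3550] [416. 123. 171.] [ 640.  360. 1069.]
[360 208   7   6  30] [578. 276. 170.] [589. 288. 174.]
[376 222  17  24 190] [416. 227. 170.] [ 556.  360. 1069.]
[324 229  16  12 143] [416. 330. 173.] [ 541.  360. 1069.]
[335 267  13   9  69] [452. 312. 170.] [468. 336. 175.]
[408 266   9   8  50] [459. 180. 170.] [472. 192. 201.]
```

```bash
cat >> m.py <<'E'
def go(x,y,z,yaw):
    s=r.sense(); p=s['eef_pos']; w=s['tcp_rot'][2]
    dy=(yaw-w+np.pi)%(2*np.pi)-np.pi
    yw=w+dy; D=np.array([x,y])-p[:2]
    print('roll first',-dy,'then cm x %.2f y %.2f z %.2f'%((D@[np.cos(yw),np.sin(yw)])/10,(D@[np.sin(yw),-np.cos(yw)])/10,(p[2]-z)/10))
    print('q',s['qpos'].round(2),'F',s['contact_force'].round(1),'T',s['wrist_torque'].round(3),'open',round(s['opening'],3),'t',s['clock'],'pos',p.round(1),'yaw',w.round(3), 'tilt',s['tcp_rot'][:2].round(3))
E
python3 -c "
from m import *
go(464.3,187,240,-2.459);print(r.tcp_to_tips)"
```

```text
roll first -1.1343559153168936 then cm x 8.78 y -41.18 z -1.85
q [ 1.12  0.35  1.63 -0.    1.16 -0.  ] F [-0.5  0.3 -0.2] T [0.04  0.026 0.012] open 0.999 t 0.1 pos [272.6 561.9 221.5] yaw 2.69 tilt [-3.14  0.  ]
17.0
```

>>> drive_tool:
  deltas:
    - [0,0,-0.2,-0.1134]
    - [0,0,-0.2,-0.1134]
    - [0,0,-0.2,-0.1134]
    - [0,0,-0.2,-0.1134]
    - [0,0,-0.2,-0.1134]
    - [0,0,-0.2,-0.1134]
    - [0,0,-0.2,-0.1134]
    - [0,0,-0.2,-0.1134]
    - [0,0,-0.2,-0.1134]
    - [0,0,-0.2,-0.1134]
    - [0,0,0,0]
    - [0,0,0,0]

```text
clock: 1.1
eef_pos: [272.8, 562.1, 241.9]
tcp_rot: [-3.141, -0.0, -2.463]
contact_force: [-0.3, -0.1, -0.2]
opening: 1.003
```

```bash
python3 -c "
from m import *
go(464.3,187,240,-2.459)"
```

```text
roll first -0.003893670123283677 then cm x 8.80 y -41.19 z 0.19
q [ 1.12  0.34  1.61 -0.    1.19 -1.13] F [-0.3 -0.1 -0.2] T [ 0.01  -0.029 -0.023] open 1.003 t 1.1 pos [272.8 562.1 241.9] yaw -2.463 tilt [-3.141 -0.   ]
```

>>> drive_tool:
  deltas:
    - [0.73,-3.43,0,0]
    - [0.73,-3.43,0,0]
    - [0.73,-3.43,0,0]
    - [0.73,-3.43,0,0]
    - [0.73,-3.43,0,0]
    - [0.73,-3.43,0,0]
    - [0.73,-3.43,0,0]
    - [0.73,-3.43,0,0]
    - [0.73,-3.43,0,0]
    - [0.73,-3.43,0,0]
    - [0.73,-3.43,0,0]
    - [0.73,-3.43,0,0]

```text
clock: 2.1
eef_pos: [464.7, 185.9, 242.1]
tcp_rot: [3.142, -0.0, -2.464]
contact_force: [-0.0, 0.8, -0.5]
opening: 1.004
```

>>> drive_tool:
  deltas:
    - [0,0,0,0]
    - [0,0,0,0]

```text
clock: 2.27
eef_pos: [464.9, 186.0, 242.0]
tcp_rot: [3.141, -0.0, -2.466]
contact_force: [0.6, 0.9, 0.1]
opening: 0.997
```

```bash
python3 -c "
from m import *
go(464.3,187,190,-2.459)
p,d=grab('wrist','w1'); c=cams.camera_params('wrist'); P=cloud(c,d); Z=P[...,2]
R=np.array(c['R']);print(-R.T@np.array(c['t']))
m=(p.max(2)<80)&(Z>180)&(Z<210)&(np.hypot(P[...,0]-464,P[...,1]-187)<25); v,u=np.nonzero(m); print(m.sum(),u.mean(),v.mean(),P[m].mean(0),P[m].min(0),P[m].max(0))"
```

```text
roll first -0.007300427861097525 then cm x -0.02 y 0.11 z 5.20
q [ 0.38  0.14  1.87  0.    1.13 -1.87] F [0.6 0.9 0.1] T [-0.032 -0.018  0.034] open 0.997 t 2.2667 pos [464.9 186.  242. ] yaw -2.466 tilt [ 3.141 -0.   ]
[409.23986421 142.05793303 393.84458493]
539 319.33580705009274 246.18923933209646 [462.40254653 182.9561929  194.30258644] [456.73755733 176.75139724 180.32791541] [470.20741439 190.95397926 199.06466167]
```

View pics/w1.png

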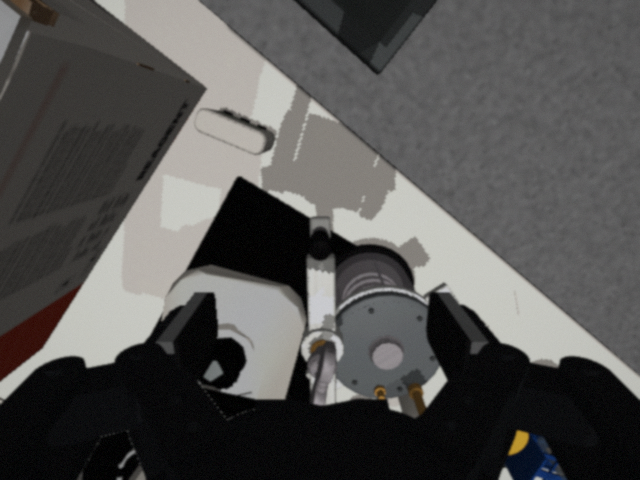

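>>> drive_tool:
  deltas:
    - [0,0,0.9,0]
    - [0,0,0.9,0]
    - [0,0,0.9,0]
    - [0,0,0.9,0]
    - [0,0,0.8,0]
    - [0,0,0.8,0]
    - [0,0,0,0]

```text
clock: 2.9
eef_pos: [463.3, 187.4, 188.2]
tcp_rot: [3.141, -0.003, -2.459]
contact_force: [-1.0, -0.3, -0.0]
opening: 0.999
```

>>> drive_tool:
  deltas:
    - [0,0,0,0]
    - [0,0,0,0]
    - [0,0,0,0]
    - [0,0,0,0]
    - [0,0,0,0]
    - [0,0,0,0]
    - [0,0,0,0]
    - [0,0,0,0]
    - [0,0,0,0]
    - [0,0,0,0]
  jaw: 1
  force: 25

```text
clock: 3.73
eef_pos: [464.4, 187.6, 190.2]
tcp_rot: [-3.142, -0.0, -2.459]
contact_force: [-0.3, 0.2, -0.3]
opening: -0.006
```

```bash
python3 -c "
from m import *
go(464.3,187,190,-2.459)
V=np.array([581.8,282.2]); L=np.array([519.2,299.45]); u=(L-V)/np.hypot(*(L-V)); print('home handle',V+153*u)"
```

```text
roll first -0.00040169939133472 then cm x 0.04 y -0.04 z 0.02
q [ 0.38  0.2   1.93 -0.    1.02 -1.87] F [-0.3  0.2 -0.3] T [ 0.023  0.029 -0.016] open -0.006 t 3.7333 pos [464.4 187.6 190.2] yaw -2.459 tilt [-3.142 -0.   ]
home handle [434.29767938 322.84560752]
```

```bash
python3 -c "
from m import *
p,d=grab('wrist','w2'); a,_=grab('top','t2'); b,_=grab('side','s2')
o=np.hstack([cv2.resize(p[180:480,160:480],(480,450)),cv2.resize(b[140:320,300:428],(320,450))])
cv2.imwrite('pics/c2.png',o[:,:,::-1])
print(r.sense()['opening'])"
```

```text
0.0005075420537045153
```

View pics/c2.png

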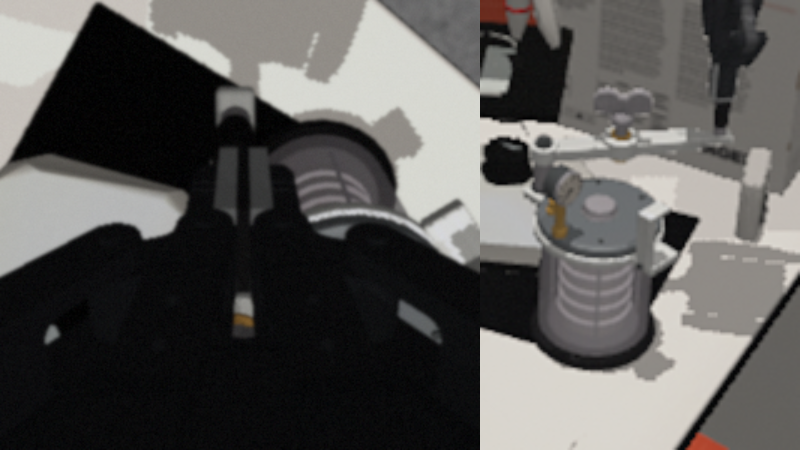

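```bash
python3 -c "
from m import *
c=cams.camera_params('wrist'); d=np.load('pics/w2.npy');p=cv2.imread('pics/w2.png')
for q in [(464,186,196),(464,186,168),(464.4,187.6,173),(464.4,187.6,190)]:
    x=np.array(c['R'])@q+c['t']; print(q,x[0]/x[2]*c['fx']+c['cx'],x[1]/x[2]*c['fy']+c['cy'],x[2])
P=cloud(c,d)
for v in range(240,400,8): print(v,[tuple(P[v,u].round().astype(int)) for u in (310,316,320,324,334)])
cv2.imwrite('pics/c3.png',cv2.resize(np.clip(p[220:400,250:400]*2.5,0,255).astype(np.uint8),(600,720)[::1] and (500,600),interpolation=cv2.INTER_CUBIC))"
```

```text
(464, 186, 196) 320.70483802175573 290.0911917615809 159.83609336255338
(464, 186, 168) 320.88487558469893 266.7571819240277 186.6954226207674
(464.4, 187.6, 173) 322.7887227360031 272.80986605501937 182.2714692133328
(464.4, 187.6, 190) 322.8705202559803 287.0485797192311 165.96401930656003
240 [(np.int64(458), np.int64(174), np.int64(160)), (np.int64(456), np.int64(176), np.int64(160)), (np.int64(455), np.int64(178), np.int64(159)), (np.int64(454), np.int64(180), np.int64(159)), (np.int64(486), np.int64(220), np.int64(0))]
248 [(np.int64(461), np.int64(176), np.int64(162)), (np.int64(459), np.int64(179), np.int64(161)), (np.int64(458), np.int64(181), np.int64(161)), (np.int64(457), np.int64(182), np.int64(161)), (np.int64(492), np.int64(225), np.int64(3))]
256 [(np.int64(463), np.int64(178), np.int64(168)), (np.int64(459), np.int64(179), np.int64(174)), (np.int64(459), np.int64(181), np.int64(170)), (np.int64(459), np.int64(184), np.int64(166)), (np.int64(499), np.int64(231), np.int64(2))]
264 [(np.int64(461), np.int64(177), np.int64(184)), (np.int64(459), np.int64(179), np.int64(1
[... 3282 characters left out ...]
, np.int64(186), np.int64(249)), (np.int64(470), np.int64(189), np.int64(245)), (np.int64(518), np.int64(229), np.int64(166)), (np.int64(518), np.int64(232), np.int64(164)), (np.int64(464), np.int64(192), np.int64(249))]
384 [(np.int64(471), np.int64(188), np.int64(249)), (np.int64(523), np.int64(230), np.int64(167)), (np.int64(521), np.int64(232), np.int64(168)), (np.int64(520), np.int64(234), np.int64(168)), (np.int64(466), np.int64(193), np.int64(250))]
392 [(np.int64(473), np.int64(190), np.int64(249)), (np.int64(526), np.int64(233), np.int64(170)), (np.int64(525), np.int64(234), np.int64(170)), (np.int64(523), np.int64(236), np.int64(169)), (np.int64(469), np.int64(195), np.int64(249))]
```

View pics/c3.png

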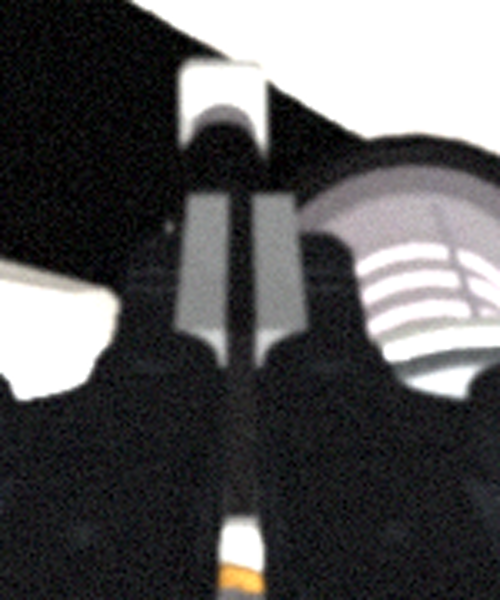

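```bash
python3 -c "
from m import *
c=cams.camera_params('side'); d=np.load('pics/s2.npy'); im=cv2.imread('pics/s2.png'); P=cloud(c,d)
def pr(q): x=np.array(c['R'])@q+c['t']; return (x[:2]/x[2]*[c['fx'],c['fy']]+[c['cx'],c['cy']]).round(1)
print('handle top',pr((464,186,196)),'handle bot',pr((464,186,168)),'tip',pr((464.4,187.6,173)),'arm top at handle',pr((464,186,162)))
u0,v0=pr((464,186,196)).astype(int)
for v in range(v0-40,v0+25,3): print(v,im[v,u0].max(),P[v,u0].round())
k=im[v0-60:v0+40,u0-60:u0+60]; cv2.imwrite('pics/c4.png',cv2.resize(np.clip(k*2.0,0,255).astype(np.uint8),(720,600),interpolation=cv2.INTER_CUBIC)); print(u0,v0)
"
```

```text
handle top [395.4 179.5] handle bot [394.1 190.6] tip [393.8 189. ] arm top at handle [393.8 193. ]
139 35 [466. 208. 301.]
142 31 [464. 211. 297.]
145 31 [465. 207. 288.]
148 31 [462. 212. 284.]
151 30 [462. 212. 277.]
154 29 [463. 206. 268.]
157 30 [462. 206. 261.]
160 31 [462. 206. 254.]
163 27 [461. 207. 248.]
166 67 [463. 199. 236.]
169 57 [464. 196. 227.]
172 39 [463. 194. 219.]
175 31 [460. 200. 216.]
178 24 [459. 201. 209.]
181 38 [462. 192. 196.]
184 20 [464. 186. 185.]
187 17 [462. 188. 179.]
190 20 [462. 186. 170.]
193 84 [461. 187. 164.]
196 113 [459. 190. 158.]
199 67 [520.  26.  34.]
202 76 [519.  26.  25.]
395 179
```

View pics/c4.png

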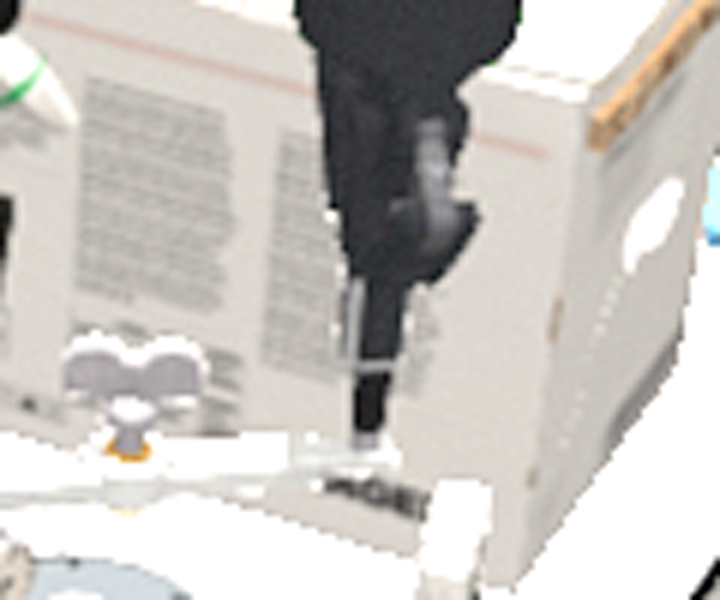

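>>> drive_tool:
  deltas:
    - [0,0,0,0]
    - [0,0,0,0]
    - [0,0,0,0]
    - [0,0,0,0]
    - [0,0,0,0]
    - [0,0,0,0]
  jaw: 0.4

```text
clock: 4.38
eef_pos: [464.4, 187.6, 190.2]
tcp_rot: [3.142, 0.0, -2.459]
contact_force: [1.1, -0.5, -0.6]
opening: 0.602
```

>>> drive_tool:
  deltas:
    - [0,0,0.5,0]
    - [0,0,0.5,0]
    - [0,0,0.5,0]
    - [0,0,0.5,0]
    - [0,0,0,0]

```text
clock: 4.8
eef_pos: [463.6, 187.3, 168.8]
tcp_rot: [3.141, -0.002, -2.459]
contact_force: [0.3, 0.2, 0.3]
opening: 0.601
```

>>> drive_tool:
  deltas:
    - [0,0,0,0]
    - [0,0,0,0]
    - [0,0,0,0]
    - [0,0,0,0]
    - [0,0,0,0]
    - [0,0,0,0]
    - [0,0,0,0]
    - [0,0,0,0]
    - [0,0,0,0]
  jaw: 1

```text
clock: 5.55
eef_pos: [464.6, 187.6, 170.4]
tcp_rot: [-3.141, 0.0, -2.459]
contact_force: [0.2, -1.5, 3.2]
opening: 0.15
```

```bash
python3 -c "
from m import *
go(464.3,187,170,-2.459)
p,d=grab('wrist','w5'); b,_=grab('side','s5')
o=np.hstack([cv2.resize(p[220:400,240:400],(400,450)),cv2.resize(b[120:220,340:430],(400,450))])
cv2.imwrite('pics/c5.png',np.clip(o[:,:,::-1]*2.,0,255))"
```

```text
roll first -0.00032468457059620093 then cm x 0.06 y -0.03 z 0.04
q [ 0.38  0.22  1.95 -0.    0.97 -1.87] F [ 0.2 -1.5  3.2] T [-0.218  0.033 -0.043] open 0.15 t 5.55 pos [464.6 187.6 170.4] yaw -2.459 tilt [-3.141  0.   ][ WARN:0@2.625] global loadsave.cpp:1063 imwrite_ Unsupported depth image for selected encoder is fallbacked to CV_8U.
```

View pics/c5.png

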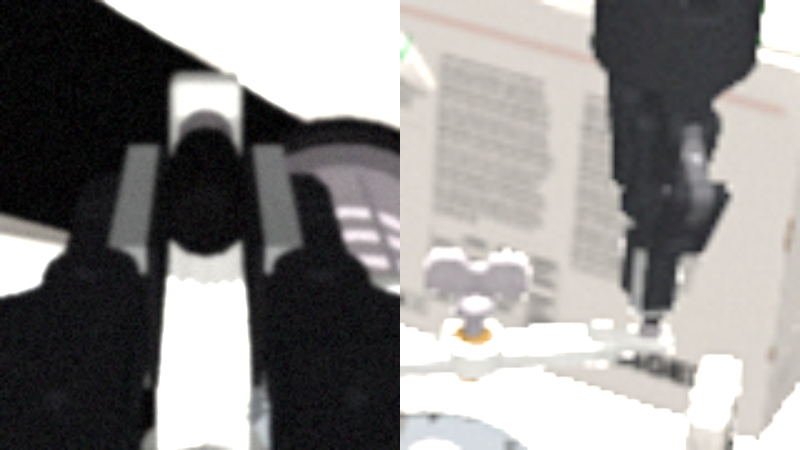

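>>> drive_tool:
  deltas:
    - [-0.019,0.76,0,0.05]
    - [-0.019,0.76,0,0.05]
    - [-0.019,0.76,0,0.05]
    - [-0.019,0.76,0,0.05]
    - [-0.019,0.76,0,0.05]
    - [-0.019,0.76,0,0.05]
    - [-0.019,0.76,0,0.05]
    - [-0.019,0.76,0,0.05]
    - [-0.019,0.76,0,0.05]
    - [-0.019,0.76,0,0.05]
    - [-0.019,0.76,0,0.05]
    - [-0.019,0.76,0,0.05]

```text
clock: 6.65
eef_pos: [432.1, 271.6, 170.5]
tcp_rot: [3.141, 0.003, -3.062]
contact_force: [5.3, -0.6, -0.4]
opening: 0.152
```

```bash
cat >> m.py <<'E'
V=np.array([581.8,282.2])
def arm():
    s=r.sense(); d=s['eef_pos'][:2]-V; a=np.arctan2(d[1],d[0]); print('theta',(a-2.873)%(2*np.pi),'rad',np.hypot(*d)); go(0,0,170,2.873)
E
python3 -c "
from m import *
arm()"
```

```text
theta 0.3392111684523833 rad 150.02916718562938
roll first 0.34854673046881146 then cm x 34.46 y -37.66 z 0.05
q [ 0.56  0.23  1.93 -0.    0.98 -1.09] F [ 5.3 -0.6 -0.4] T [-0.313 -1.117 -0.056] open 0.152 t 6.65 pos [432.1 271.6 170.5] yaw -3.062 tilt [3.141e+00 3.000e-03]
```

>>> drive_tool:
  deltas:
    - [-0.03,0.76,0,0.05]
    - [-0.03,0.76,0,0.05]
    - [-0.03,0.76,0,0.05]
    - [-0.03,0.76,0,0.05]
    - [-0.03,0.76,0,0.05]
    - [-0.02,0.6,0,0.04]
    - [0,0,0,0]

```text
clock: 7.23
eef_pos: [436.0, 315.9, 170.5]
tcp_rot: [3.14, 0.003, 2.932]
contact_force: [6.6, -0.8, 1.2]
opening: 0.148
```

```bash
python3 -c "
from m import *
arm()"
```

```text
theta 0.04172963151032061 rad 149.64538819486532
roll first 0.05872050925808425 then cm x 33.65 y -42.02 z 0.05
q [ 0.62  0.28  1.87 -0.    0.99 -0.74] F [ 6.6 -0.8  1.2] T [-0.17  -0.98  -0.109] open 0.148 t 7.2333 pos [436.  315.9 170.5] yaw 2.932 tilt [3.14e+00 3.00e-03]
```

>>> drive_tool:
  deltas:
    - [0,0.2,0,0.013]
    - [0,0.2,0,0.013]
    - [0,0,0,0]

```text
clock: 7.48
eef_pos: [436.8, 319.0, 170.5]
tcp_rot: [3.14, 0.003, 2.907]
contact_force: [6.2, -1.6, 1.2]
opening: 0.151
```

>>> drive_tool:
  deltas:
    - [0,0.15,0,0.01]
    - [0,0,0,0]

```text
clock: 7.65
eef_pos: [437.1, 320.2, 170.5]
tcp_rot: [3.141, 0.003, 2.897]
contact_force: [6.5, -2.7, 0.5]
opening: 0.151
```

```bash
python3 -c "
from m import *
arm()"
```

```text
theta 0.011624078564486773 rad 149.62467942149803
roll first 0.024487107152733945 then cm x 33.64 y -42.47 z 0.05
q [ 0.63  0.28  1.86 -0.    0.99 -0.7 ] F [ 6.5 -2.7  0.5] T [-0.445 -1.062 -0.119] open 0.151 t 7.65 pos [437.1 320.2 170.5] yaw 2.897 tilt [3.141e+00 3.000e-03]
```

>>> drive_tool:
  deltas:
    - [0,0.15,0,0.01]
    - [0,0,0,0]

```text
clock: 7.82
eef_pos: [437.2, 320.7, 170.4]
tcp_rot: [-3.141, 0.003, 2.888]
contact_force: [6.4, -7.4, 3.5]
opening: 0.151
```

>>> drive_tool:
  deltas:
    - [0,0.1,0,0.005]
    - [0,0,0,0]

```text
clock: 7.98
eef_pos: [437.2, 320.8, 170.4]
tcp_rot: [-3.139, 0.003, 2.883]
contact_force: [6.1, -11.0, 7.0]
opening: 0.156
```

>>> drive_tool:
  deltas:
    - [0,0.1,0,0.005]
    - [0,0,0,0]

```text
clock: 8.15
eef_pos: [437.2, 320.8, 170.3]
tcp_rot: [-3.137, 0.002, 2.879]
contact_force: [4.8, -15.7, 8.2]
opening: 0.148
```

>>> drive_tool:
  deltas:
    - [0,0.1,0,0]
    - [0,0,0,0]

```text
clock: 8.32
eef_pos: [437.2, 320.9, 170.3]
tcp_rot: [-3.135, 0.002, 2.879]
contact_force: [4.8, -19.9, 11.1]
opening: 0.147
```

>>> drive_tool:
  deltas:
    - [0,-0.15,0,0]
    - [0,-0.15,0,0]
    - [0,0,0,0]

```text
clock: 8.57
eef_pos: [437.2, 320.7, 170.5]
tcp_rot: [-3.141, 0.003, 2.878]
contact_force: [7.1, -6.9, 1.9]
opening: 0.148
```

>>> drive_tool:
  deltas:
    - [0,0,0,0]
    - [0,0,0,0]
    - [0,0,0,0]
    - [0,0,0,0]
    - [0,0,0,0]
    - [0,0,0,0]
  jaw: 0.45

```text
clock: 9.07
eef_pos: [435.6, 321.7, 170.1]
tcp_rot: [-3.142, -0.0, 2.878]
contact_force: [-0.4, 0.3, -0.2]
opening: 0.549
```

>>> drive_tool:
  deltas:
    - [0,0,-1,0]
    - [0,0,-1.5,0]
    - [0,0,-1.5,0]
    - [0,0,-1.5,0]
    - [0,0,-1.5,0]
    - [0,0,-1.5,0]
    - [0,0,-0.5,0]
    - [0,0,0,0]

```text
clock: 9.73
eef_pos: [436.5, 322.1, 262.0]
tcp_rot: [3.139, 0.002, 2.878]
contact_force: [-0.3, 0.2, 0.1]
opening: 0.549
```

```bash
python3 - <<'E'
from m import *
go(437,320,260,2.88)
p,d=grab('wrist','w6'); a,_=grab('top','t6')
c,P,im=top('t6'); X,Y,Z=P[...,0],P[...,1],P[...,2]
w=(Z>198)&(Z<222)&(np.hypot(X-519,Y-299)<32); 
print(w.sum(),P[w].mean(0),P[w].min(0),P[w].max(0))
c=cams.camera_params('wrist'); P=cloud(c,d); X,Y,Z=P[...,0],P[...,1],P[...,2]
w=(Z>200)&(Z<216)&(np.hypot(X-519,Y-299)<30); q=P[w]
print(w.sum(),np.median(q,0),q.min(0),q.max(0))
if w.sum()>10:
    z0=q[:,:2]-q[:,:2].mean(0); U,S,Vt=np.linalg.svd(z0,full_matrices=0); print('axis',Vt[0],np.arctan2(Vt[0,1],Vt[0,0]),S/np.sqrt(len(q)))
cv2.imwrite('pics/c6.png',np.hstack([cv2.resize(p[:,:,::-1][160:480,140:500],(450,400)),cv2.resize(im[200:290,310:388].astype(np.uint8),(347,400),interpolation=cv2.INTER_CUBIC)]))
E
```

```text
roll first -0.002166061398141572 then cm x -0.11 y -0.19 z 0.20
q [ 0.63  0.19  1.77  0.    1.19 -0.67] F [-0.3  0.2  0.1] T [0.044 0.002 0.013] open 0.549 t 9.7333 pos [436.5 322.1 262. ] yaw 2.878 tilt [3.139e+00 2.000e-03]<stdin>:6: RuntimeWarning: Mean of empty slice.
  ret = um.true_divide(
Traceback (most recent call last):
ValueError: zero-size array to reduction operation minimum which has no identity
```

```bash
python3 - <<'E'
from m import *
c=cams.camera_params('wrist'); p=cv2.imread('pics/w6.png');d=np.load('pics/w6.npy'); P=cloud(c,d); X,Y,Z=P[...,0],P[...,1],P[...,2]
w=(Z>196)&(Z<222)&(np.hypot(X-519,Y-299)<32); q=P[w]
print(w.sum(),c['fx'])
if w.sum()>10:
    print(np.median(q,0),q.min(0),q.max(0)); z0=q[:,:2]-q[:,:2].mean(0); U,S,Vt=np.linalg.svd(z0,full_matrices=0); print('axis',Vt[0],np.arctan2(Vt[0,1],Vt[0,0]),S/np.sqrt(len(q)))
cv2.imwrite('pics/c6.png',np.clip(p[120:420,120:520]*1.5,0,255).astype(np.uint8).repeat(2,0).repeat(2,1))
E
```

```text
904 355.49587254721473
[512.70144773 298.805975   207.01742966] [493.76934012 282.44499051 196.10327789] [537.28424604 312.02109548 211.62261121]
axis [ 0.8702719  -0.49257164] -0.5150422762962035 [14.18121338  2.46562761]
```

View pics/c6.png

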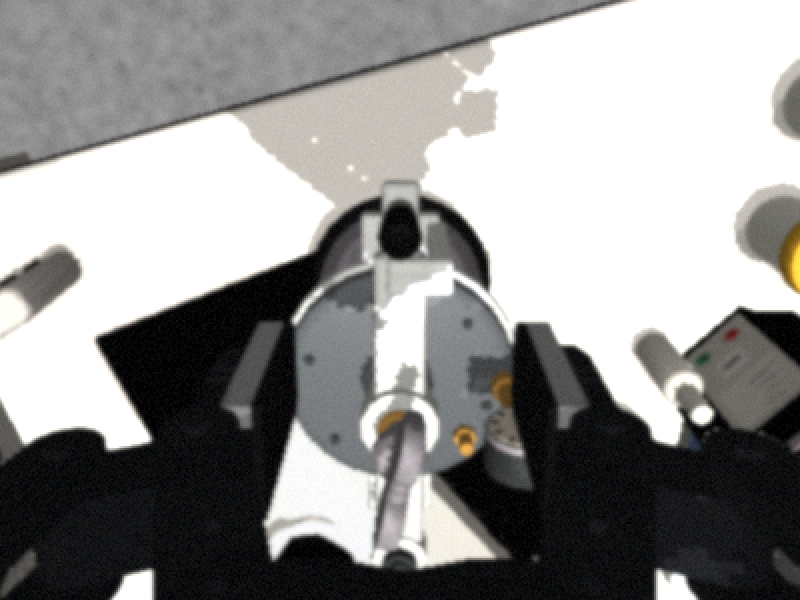

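```bash
python3 - <<'E'
from m import *
c,P,im=top('t1'); X,Y,Z=P[...,0],P[...,1],P[...,2]
for r_ in (80,100,120,140):
    m=(Z>240)&(Z<600)&(np.hypot(X-518,Y-299)<r_); print(r_,m.sum(), P[m].min(0).round() if m.any() else '', P[m].max(0).round() if m.any() else '')
c=cams.camera_params('wrist'); P=cloud(c,np.load('pics/w6.npy')); X,Y,Z=P[...,0],P[...,1],P[...,2]
w=(Z>207)&(Z<214)&(np.hypot(X-519,Y-299)<32); q=P[w]; 
e=np.array([np.cos(-.51),np.sin(-.51)]); n=np.array([-e[1],e[0]]); a=q[:,:2]@e; b=q[:,:2]@n
print(w.sum(),a.min(),a.max(),b.min(),b.max(), 'ref',np.array([518,298.5])@e,np.array([518,298.5])@n)
go(518,298.5,245,2.637)
E
```

```text
80 0  
100 174 [551. 205. 313.] [596. 237. 389.]
120 947 [550. 186. 240.] [625. 249. 393.]
140 1401 [550. 180. 240.] [641. 249. 393.]
453 284.85200608820986 326.5856482087732 507.9574973056766 516.2519776816029 ref 306.36074676595126 513.3900494176028
roll first 0.24077433832136075 then cm x -8.32 y 1.98 z 1.49
q [ 0.63  0.19  1.77  0.    1.18 -0.67] F [-0.6 -0.7 -0.2] T [ 0.012 -0.017  0.028] open 0.551 t 9.8333 pos [435.6 321.4 259.9] yaw 2.878 tilt [-3.141 -0.   ]
```

>>> drive_tool:
  deltas:
    - [0,0,0,0.08]
    - [0,0,0,0.08]
    - [0,0,0,0.08]
    - [0,0,0,0]
  jaw: 0.7

```text
clock: 10.17
eef_pos: [435.2, 321.2, 259.0]
tcp_rot: [-3.14, -0.001, 2.634]
contact_force: [-0.7, 0.8, 0.0]
opening: 0.3
```

```bash
python3 -c "
from m import *
go(518,298.5,245,2.637)"
```

```text
roll first -0.0027910238822803635 then cm x -8.34 y 2.02 z 1.40
q [ 0.63  0.19  1.77  0.    1.18 -0.43] F [-0.7  0.8  0. ] T [ 0.035 -0.028 -0.004] open 0.3 t 10.1667 pos [435.2 321.2 259. ] yaw 2.634 tilt [-3.14e+00 -1.00e-03]
```

>>> drive_tool:
  deltas:
    - [-1.39,0.32,0,0]
    - [-1.39,0.32,0,0]
    - [-1.39,0.32,0,0]
    - [-1.39,0.32,0,0]
    - [-1.39,0.32,0,0]
    - [-1.39,0.32,0,0]
    - [0,0,0,0]
    - [0,0,0,0]

```text
clock: 10.83
eef_pos: [519.0, 297.6, 259.8]
tcp_rot: [-3.141, -0.0, 2.637]
contact_force: [-0.5, 0.5, -0.1]
opening: 0.298
```

```bash
python3 - <<'E'
from m import *
go(517.4,297.4,240,2.637)
p,d=grab('wrist','w7'); c=cams.camera_params('wrist'); P=cloud(c,d); X,Y,Z=P[...,0],P[...,1],P[...,2]
w=(Z>196)&(Z<214)&(np.hypot(X-518,Y-298)<32); q=P[w]
e=np.array([np.cos(-.505),np.sin(-.505)]); n=np.array([-e[1],e[0]]); a=q[:,:2]@e; b=q[:,:2]@n
print(w.sum(),a.min(),a.max(),b.min(),b.max(),np.median(b), 'tcp',np.array([517.4,297.4])@e,np.array([517.4,297.4])@n)
t=q[:,2]>204;z0=q[t][:,:2]-q[t][:,:2].mean(0); U,S,Vt=np.linalg.svd(z0,full_matrices=0); print('axis',np.arctan2(*Vt[0,::-1]),q[:,2].max())
cv2.imwrite('pics/c7.png',np.clip(p[:,:,::-1][180:480,160:480]*1.8,0,255).astype(np.uint8).repeat(2,0)[:600].repeat(2,1))
E
```

```text
roll first -0.00048741046626821216 then cm x 0.13 y -0.09 z 1.98
q [ 0.52  0.28  1.65  0.    1.21 -0.55] F [-0.5  0.5 -0.1] T [-0.056 -0.048 -0.006] open 0.298 t 10.8333 pos [519.  297.6 259.8] yaw 2.637 tilt [-3.141 -0.   ]
1029 283.88985448648316 333.0403472867458 507.58327537696965 515.5626292480234 511.7626216529528 tcp 308.9309403157708 510.5988583179692
axis -0.496416470648165 213.97917228324525
```

View pics/c7.png

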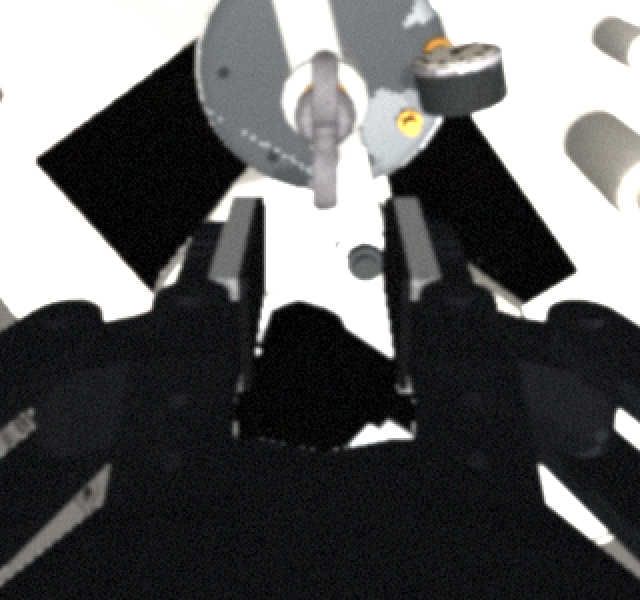

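>>> drive_tool:
  deltas:
    - [0.17,0,1,0]
    - [0,0,1.2,0]
    - [0,0,1.2,0]
    - [0,0,1.2,0]
    - [0,0,1.2,0]
    - [0,0,0.8,0]
    - [0,0,0.5,0]
    - [0,0,0,0]
    - [0,0,0,0]

```text
clock: 11.63
eef_pos: [516.7, 299.0, 189.1]
tcp_rot: [-3.141, -0.0, 2.638]
contact_force: [1.0, -0.1, 0.5]
opening: 0.302
```

>>> drive_tool:
  deltas:
    - [0,0,0,0]
    - [0,0,0,0]
    - [0,0,0,0]
    - [0,0,0,0]
    - [0,0,0,0]
    - [0,0,0,0]
  jaw: 1
  force: 40

```text
clock: 12.13
eef_pos: [517.0, 299.1, 189.8]
tcp_rot: [3.141, 0.001, 2.638]
contact_force: [-0.1, -1.0, 5.3]
opening: 0.078
```

```bash
python3 -c "
from m import *
go(517.6,298.4,188,2.637)"
```

```text
roll first 0.000828703909771189 then cm x -0.09 y -0.03 z 0.18
q [ 0.52  0.34  1.73 -0.    1.07 -0.54] F [-0.1 -1.   5.3] T [-0.176  0.073  0.005] open 0.078 t 12.1333 pos [517.  299.1 189.8] yaw 2.638 tilt [3.141e+00 1.000e-03]
```

>>> drive_tool:
  deltas:
    - [0,0,0.0125,0.05]
    - [0,0,0.0125,0.05]
    - [0,0,0.0125,0.05]
    - [0,0,0.0125,0.05]
    - [0,0,0.0125,0.05]
    - [0,0,0.0125,0.05]

```text
clock: 12.63
eef_pos: [517.2, 299.3, 189.1]
tcp_rot: [3.14, 0.0, 2.335]
contact_force: [0.5, 0.7, 5.2]
opening: 0.081
```

```bash
cat > t.py <<'E'
from m import *
s=r.sense(); print('turned',round((2.638-s['tcp_rot'][2])%(2*np.pi),4),'T',s['wrist_torque'].round(3),'F',s['contact_force'].round(1),'z',s['eef_pos'].round(1),'q6',s['qpos'][5].round(3),'tau6',s['joint_efforts'][5].round(3),'open',round(s['opening'],3),'t',s['clock'],'rot',s['tcp_rot'].round(3))
E
python3 t.py
```

```text
turned 0.3026 T [-0.047 -0.079  0.058] F [0.5 0.7 5.2] z [517.2 299.3 189.1] q6 -0.242 tau6 -0.906 open 0.081 t 12.6333 rot [3.14  0.    2.335]
```

>>> drive_tool:
  deltas:
    - [0,0,0.0075,0.03]
    - [0,0,0.0075,0.03]
    - [0,0,0.0075,0.03]
    - [0,0,0.0075,0.03]
    - [0,0,0.0075,0.03]

```text
clock: 13.05
eef_pos: [517.3, 299.3, 188.8]
tcp_rot: [3.14, 0.0, 2.186]
contact_force: [0.5, -0.0, 4.9]
opening: 0.081
```

```bash
python3 t.py
```

```text
turned 0.4517 T [ 0.006 -0.052  0.047] F [ 0.5 -0.   4.9] z [517.3 299.3 188.8] q6 -0.093 tau6 -0.509 open 0.081 t 13.05 rot [3.14  0.    2.186]
```

```bash
cat > t.py <<'E'
from m import *
T=[];E=[]
for i in range(3):
    cams.grab_frame('side'); s=r.sense(); T.append(s['wrist_torque'][2]); E.append(s['joint_efforts'][5])
print('turned',round((2.638-s['tcp_rot'][2])%(2*np.pi),4),'Tz',np.mean(T).round(3),np.round(T,3),'F',s['contact_force'].round(1),'z',s['eef_pos'].round(1),'q6',s['qpos'][5].round(3),'tau6',np.round(E,3),'open',round(s['opening'],3),'t',s['clock'])
E
python3 t.py
```

```text
turned 0.45 Tz 0.0 [ 0.065 -0.044 -0.02 ] F [ 1.  -0.1  4.9] z [517.3 299.3 188.7] q6 -0.095 tau6 [-0.261  0.517  0.162] open 0.079 t 13.2
```

>>> drive_tool:
  deltas:
    - [0,0,0.01,0.04]
    - [0,0,0.01,0.04]
    - [0,0,0.01,0.04]

```text
clock: 13.45
eef_pos: [517.3, 299.4, 188.4]
tcp_rot: [3.14, -0.0, 2.067]
contact_force: [0.3, 0.4, 4.7]
opening: 0.08
```

```bash
python3 t.py
```

```text
turned 0.5701 Tz -0.019 [ 0.036 -0.006 -0.087] F [0.2 0.5 4.7] z [517.3 299.4 188.5] q6 0.025 tau6 [-0.342  0.6    0.179] open 0.083 t 13.6
```

```bash
sed -i 's/^for i in range(3):/for i in range(1):/; s/    cams.grab_frame(.side.); s=r.sense()/    s=r.sense()/' t.py
```

>>> drive_tool:
  deltas:
    - [0,0,0.0075,0.03]
    - [0,0,0.0075,0.03]
    - [0,0,0.0075,0.03]
    - [0,0,0.0075,0.03]

```text
clock: 13.93
eef_pos: [517.4, 299.4, 188.2]
tcp_rot: [3.139, -0.0, 1.947]
contact_force: [1.5, 0.7, 5.6]
opening: 0.08
```

```bash
python3 t.py
```

```text
turned 0.691 Tz 0.137 [0.137] F [1.5 0.7 5.6] z [517.4 299.4 188.2] q6 0.146 tau6 [-0.508] open 0.08 t 13.9333
```

>>> drive_tool:
  deltas:
    - [0,0,0.0075,0.03]
    - [0,0,0.0075,0.03]

```text
clock: 14.1
eef_pos: [517.5, 299.4, 188.0]
tcp_rot: [3.139, -0.0, 1.887]
contact_force: [0.8, 0.2, 4.7]
opening: 0.079
```

```bash
python3 t.py
```

```text
turned 0.751 Tz 0.059 [0.059] F [0.8 0.2 4.7] z [517.5 299.4 188. ] q6 0.206 tau6 [-0.507] open 0.079 t 14.1
```

>>> drive_tool:
  deltas:
    - [0,0,0.005,0.02]
    - [0,0,0.005,0.02]

```text
clock: 14.27
eef_pos: [517.5, 299.4, 187.9]
tcp_rot: [3.139, -0.001, 1.847]
contact_force: [1.4, 0.3, 5.1]
opening: 0.077
```

```bash
python3 t.py
```

```text
turned 0.7907 Tz 0.081 [0.081] F [1.4 0.3 5.1] z [517.5 299.4 187.9] q6 0.246 tau6 [-0.279] open 0.077 t 14.2667
```

>>> drive_tool:
  deltas:
    - [0,0,0.005,0.02]
    - [0,0,0.005,0.02]
    - [0,0,0.005,0.02]

```text
clock: 14.52
eef_pos: [517.5, 299.4, 187.7]
tcp_rot: [3.139, -0.001, 1.787]
contact_force: [1.9, 1.4, 5.0]
opening: 0.076
```

```bash
python3 t.py
```

```text
turned 0.8506 Tz 0.114 [0.114] F [1.9 1.4 5. ] z [517.5 299.4 187.7] q6 0.306 tau6 [-0.31] open 0.076 t 14.5167
```

>>> drive_tool:
  deltas:
    - [0,0,0.005,0.02]
    - [0,0,0.005,0.02]
    - [0,0,0.005,0.02]

```text
clock: 14.77
eef_pos: [517.6, 299.5, 187.6]
tcp_rot: [3.139, -0.001, 1.727]
contact_force: [1.8, 1.5, 4.9]
opening: 0.081
```

```bash
python3 t.py
```

```text
turned 0.9106 Tz 0.113 [0.113] F [1.8 1.5 4.9] z [517.6 299.5 187.6] q6 0.365 tau6 [-0.31] open 0.081 t 14.7667
```

>>> drive_tool:
  deltas:
    - [0,0,0.005,0.02]
    - [0,0,0.005,0.02]
    - [0,0,0.005,0.02]

```text
clock: 15.02
eef_pos: [517.6, 299.5, 187.5]
tcp_rot: [3.139, -0.001, 1.667]
contact_force: [2.7, 0.8, 5.9]
opening: 0.078
```

```bash
python3 t.py
```

```text
turned 0.9707 Tz 0.108 [0.108] F [2.7 0.8 5.9] z [517.6 299.5 187.5] q6 0.426 tau6 [-0.324] open 0.078 t 15.0167
```

>>> drive_tool:
  deltas:
    - [0,0,0.005,0.02]
    - [0,0,0.005,0.02]
    - [0,0,0.005,0.02]

```text
clock: 15.27
eef_pos: [517.6, 299.5, 187.3]
tcp_rot: [3.139, -0.001, 1.607]
contact_force: [2.7, 0.5, 5.6]
opening: 0.08
```

```bash
python3 t.py
```

```text
turned 1.0307 Tz 0.077 [0.077] F [2.7 0.5 5.6] z [517.6 299.5 187.3] q6 0.486 tau6 [-0.309] open 0.08 t 15.2667
```

>>> drive_tool:
  deltas:
    - [0,0,0.005,0.02]
    - [0,0,0.005,0.02]
    - [0,0,0.005,0.02]

```text
clock: 15.52
eef_pos: [517.7, 299.5, 187.2]
tcp_rot: [3.139, -0.001, 1.547]
contact_force: [3.2, 0.7, 5.0]
opening: 0.079
```

```bash
python3 t.py
```

```text
turned 1.0909 Tz 0.042 [0.042] F [3.2 0.7 5. ] z [517.7 299.5 187.2] q6 0.546 tau6 [-0.311] open 0.079 t 15.5167
```

>>> drive_tool:
  deltas:
    - [0,0,0.005,0.02]
    - [0,0,0.005,0.02]
    - [0,0,0.005,0.02]

```text
clock: 15.77
eef_pos: [517.7, 299.4, 187.0]
tcp_rot: [3.139, -0.001, 1.487]
contact_force: [2.7, 1.2, 5.3]
opening: 0.08
```

```bash
python3 t.py
```

```text
turned 1.151 Tz 0.117 [0.117] F [2.7 1.2 5.3] z [517.7 299.4 187. ] q6 0.606 tau6 [-0.309] open 0.08 t 15.7667
```

>>> drive_tool:
  deltas:
    - [0,0,0.005,0.02]
    - [0,0,0.005,0.02]
    - [0,0,0.005,0.02]

```text
clock: 16.02
eef_pos: [517.8, 299.4, 186.9]
tcp_rot: [3.139, -0.002, 1.427]
contact_force: [3.7, 0.8, 5.2]
opening: 0.077
```

```bash
python3 t.py
```

```text
turned 1.211 Tz 0.12 [0.12] F [3.7 0.8 5.2] z [517.8 299.4 186.9] q6 0.666 tau6 [-0.299] open 0.077 t 16.0167
```

>>> drive_tool:
  deltas:
    - [0,0,0.005,0.02]
    - [0,0,0.005,0.02]
    - [0,0,0.005,0.02]

```text
clock: 16.27
eef_pos: [517.8, 299.4, 186.7]
tcp_rot: [3.139, -0.002, 1.367]
contact_force: [3.6, 0.2, 5.0]
opening: 0.081
```

```bash
python3 t.py
```

```text
turned 1.271 Tz 0.104 [0.104] F [3.6 0.2 5. ] z [517.8 299.4 186.7] q6 0.726 tau6 [-0.308] open 0.081 t 16.2667
```

>>> drive_tool:
  deltas:
    - [0,0,0.005,0.02]
    - [0,0,0.005,0.02]
    - [0,0,0.005,0.02]

```text
clock: 16.52
eef_pos: [517.8, 299.4, 186.5]
tcp_rot: [3.139, -0.002, 1.307]
contact_force: [4.0, 1.0, 4.8]
opening: 0.077
```

```bash
python3 t.py
```

```text
turned 1.331 Tz 0.121 [0.121] F [4.  1.  4.8] z [517.8 299.4 186.5] q6 0.786 tau6 [-0.307] open 0.077 t 16.5167
```

>>> drive_tool:
  deltas:
    - [0,0,0.005,0.02]
    - [0,0,0.005,0.02]
    - [0,0,0.005,0.02]

```text
clock: 16.77
eef_pos: [517.9, 299.4, 186.4]
tcp_rot: [3.139, -0.002, 1.247]
contact_force: [4.1, 0.8, 5.4]
opening: 0.08
```

```bash
python3 t.py
```

```text
turned 1.3911 Tz 0.1 [0.1] F [4.1 0.8 5.4] z [517.9 299.4 186.4] q6 0.846 tau6 [-0.307] open 0.08 t 16.7667
```

>>> drive_tool:
  deltas:
    - [0,0,0.005,0.02]
    - [0,0,0.005,0.02]
    - [0,0,0.005,0.02]

```text
clock: 17.02
eef_pos: [517.9, 299.4, 186.3]
tcp_rot: [3.139, -0.002, 1.187]
contact_force: [5.2, 1.5, 5.1]
opening: 0.079
```

```bash
python3 t.py
```

```text
turned 1.4511 Tz 0.057 [0.057] F [5.2 1.5 5.1] z [517.9 299.4 186.3] q6 0.906 tau6 [-0.307] open 0.079 t 17.0167
```

>>> drive_tool:
  deltas:
    - [0,0,0.005,0.02]
    - [0,0,0.005,0.02]
    - [0,0,0.005,0.02]

```text
clock: 17.27
eef_pos: [517.9, 299.3, 186.1]
tcp_rot: [3.139, -0.002, 1.127]
contact_force: [5.0, 1.3, 5.8]
opening: 0.078
```

```bash
python3 t.py
```

```text
turned 1.5112 Tz 0.112 [0.112] F [5.  1.3 5.8] z [517.9 299.3 186.1] q6 0.966 tau6 [-0.309] open 0.078 t 17.2667
```

>>> drive_tool:
  deltas:
    - [0,0,0.005,0.02]
    - [0,0,0.005,0.02]
    - [0,0,0.005,0.02]

```text
clock: 17.52
eef_pos: [518.0, 299.3, 186.0]
tcp_rot: [3.139, -0.002, 1.067]
contact_force: [5.0, 0.6, 4.9]
opening: 0.08
```

```bash
python3 t.py
```

```text
turned 1.5712 Tz 0.106 [0.106] F [5.  0.6 4.9] z [518.  299.3 186. ] q6 1.026 tau6 [-0.307] open 0.08 t 17.5167
```

>>> drive_tool:
  deltas:
    - [0,0,0.005,0.02]
    - [0,0,0.005,0.02]
    - [0,0,0.005,0.02]

```text
clock: 17.77
eef_pos: [518.0, 299.3, 185.8]
tcp_rot: [3.14, -0.002, 1.007]
contact_force: [6.2, 0.6, 4.5]
opening: 0.083
```

```bash
python3 t.py
```

```text
turned 1.6312 Tz 0.146 [0.146] F [6.2 0.6 4.5] z [518.  299.3 185.8] q6 1.086 tau6 [-0.307] open 0.083 t 17.7667
```

>>> drive_tool:
  deltas:
    - [0.027,0.042,0.005,0.02]
    - [0,0,0.005,0.02]
    - [0,0,0.005,0.02]

```text
clock: 18.02
eef_pos: [518.2, 299.3, 185.6]
tcp_rot: [3.14, -0.002, 0.947]
contact_force: [3.8, -0.6, 5.8]
opening: 0.083
```

```bash
python3 t.py
```

```text
turned 1.6913 Tz 0.119 [0.119] F [ 3.8 -0.6  5.8] z [518.2 299.3 185.6] q6 1.146 tau6 [-0.312] open 0.083 t 18.0167
```

>>> drive_tool:
  deltas:
    - [0,0,0.005,0.02]
    - [0,0,0.005,0.02]
    - [0,0,0.005,0.02]

```text
clock: 18.27
eef_pos: [518.3, 299.2, 185.5]
tcp_rot: [3.14, -0.002, 0.887]
contact_force: [3.6, 0.1, 5.1]
opening: 0.082
```

```bash
python3 t.py
```

```text
turned 1.7513 Tz 0.16 [0.16] F [3.6 0.1 5.1] z [518.3 299.2 185.5] q6 1.206 tau6 [-0.31] open 0.082 t 18.2667
```

>>> drive_tool:
  deltas:
    - [0,0,0.005,0.02]
    - [0,0,0.005,0.02]

```text
clock: 18.43
eef_pos: [518.3, 299.2, 185.4]
tcp_rot: [3.14, -0.002, 0.847]
contact_force: [4.4, -0.4, 5.7]
opening: 0.083
```

```bash
python3 t.py
```

```text
turned 1.7912 Tz 0.102 [0.102] F [ 4.4 -0.4  5.7] z [518.3 299.2 185.4] q6 1.246 tau6 [-0.31] open 0.083 t 18.4333
```

>>> drive_tool:
  deltas:
    - [0,0,0.005,0.02]
    - [0,0,0.005,0.02]

```text
clock: 18.6
eef_pos: [518.3, 299.2, 185.3]
tcp_rot: [3.14, -0.002, 0.807]
contact_force: [4.0, 0.4, 5.6]
opening: 0.075
```

```bash
python3 t.py
```

```text
turned 1.8312 Tz 0.056 [0.056] F [4.  0.4 5.6] z [518.3 299.2 185.3] q6 1.286 tau6 [-0.31] open 0.075 t 18.6
```

Still free.

>>> drive_tool:
  deltas:
    - [0,0,0.005,0.02]
    - [0,0,0.005,0.02]
    - [0,0,0.005,0.02]

```text
clock: 18.85
eef_pos: [518.3, 299.2, 185.1]
tcp_rot: [3.14, -0.002, 0.747]
contact_force: [5.3, -0.6, 6.5]
opening: 0.078
```

```bash
python3 t.py
```

```text
turned 1.8911 Tz 0.094 [0.094] F [ 5.3 -0.6  6.5] z [518.3 299.2 185.1] q6 1.346 tau6 [-0.31] open 0.078 t 18.85
```

>>> drive_tool:
  deltas:
    - [0,0,0.005,0.02]
    - [0,0,0.005,0.02]
    - [0,0,0.005,0.02]

```text
clock: 19.1
eef_pos: [518.4, 299.1, 185.0]
tcp_rot: [3.14, -0.003, 0.687]
contact_force: [4.8, -0.3, 5.4]
opening: 0.083
```

```bash
python3 t.py
```

```text
turned 1.9512 Tz 0.129 [0.129] F [ 4.8 -0.3  5.4] z [518.4 299.1 185. ] q6 1.406 tau6 [-0.31] open 0.083 t 19.1
```

>>> drive_tool:
  deltas:
    - [0,0,0.005,0.02]
    - [0,0,0.005,0.02]
    - [0,0,0.005,0.02]

```text
clock: 19.35
eef_pos: [518.4, 299.1, 184.8]
tcp_rot: [3.141, -0.003, 0.627]
contact_force: [5.2, -0.5, 5.6]
opening: 0.08
```

```bash
python3 t.py
```

```text
turned 2.0112 Tz 0.109 [0.109] F [ 5.2 -0.5  5.6] z [518.4 299.1 184.8] q6 1.466 tau6 [-0.31] open 0.08 t 19.35
```

>>> drive_tool:
  deltas:
    - [0,0,0.005,0.02]
    - [0,0,0.005,0.02]
    - [0,0,0.005,0.02]

```text
clock: 19.6
eef_pos: [518.4, 299.0, 184.7]
tcp_rot: [3.141, -0.003, 0.567]
contact_force: [5.3, -0.0, 5.6]
opening: 0.08
```

```bash
python3 t.py
```

```text
turned 2.0712 Tz 0.092 [0.092] F [ 5.3 -0.   5.6] z [518.4 299.  184.7] q6 1.526 tau6 [-0.31] open 0.08 t 19.6
```

>>> drive_tool:
  deltas:
    - [0,0,0.005,0.02]
    - [0,0,0.005,0.02]
    - [0,0,0.005,0.02]

```text
clock: 19.85
eef_pos: [518.4, 299.0, 184.5]
tcp_rot: [3.141, -0.003, 0.507]
contact_force: [5.3, -1.5, 5.8]
opening: 0.078
```

```bash
python3 t.py
```

```text
turned 2.1312 Tz 0.075 [0.075] F [ 5.3 -1.5  5.8] z [518.4 299.  184.5] q6 1.586 tau6 [-0.31] open 0.078 t 19.85
```

>>> drive_tool:
  deltas:
    - [0,0,0.005,0.02]
    - [0,0,0.005,0.02]
    - [0,0,0.005,0.02]

```text
clock: 20.1
eef_pos: [518.4, 298.9, 184.4]
tcp_rot: [3.141, -0.003, 0.447]
contact_force: [5.0, -0.5, 5.9]
opening: 0.079
```

```bash
python3 t.py
```

```text
turned 2.1912 Tz 0.044 [0.044] F [ 5.  -0.5  5.9] z [518.4 298.9 184.4] q6 1.646 tau6 [-0.31] open 0.079 t 20.1
```

>>> drive_tool:
  deltas:
    - [0,0,0.005,0.02]
    - [0,0,0.005,0.02]
    - [0,0,0.005,0.02]

```text
clock: 20.35
eef_pos: [518.5, 298.9, 184.2]
tcp_rot: [3.141, -0.003, 0.387]
contact_force: [4.6, -1.9, 5.7]
opening: 0.078
```

```bash
python3 t.py
```

```text
turned 2.2511 Tz 0.094 [0.094] F [ 4.6 -1.9  5.7] z [518.5 298.9 184.2] q6 1.706 tau6 [-0.31] open 0.078 t 20.35
```

>>> drive_tool:
  deltas:
    - [0,0,0.005,0.02]
    - [0,0,0.005,0.02]
    - [0,0,0.005,0.02]

```text
clock: 20.6
eef_pos: [518.5, 298.9, 184.1]
tcp_rot: [3.141, -0.003, 0.327]
contact_force: [5.2, -1.9, 5.1]
opening: 0.08
```

```bash
python3 t.py
```

```text
turned 2.3112 Tz 0.102 [0.102] F [ 5.2 -1.9  5.1] z [518.5 298.9 184.1] q6 1.766 tau6 [-0.31] open 0.08 t 20.6
```

>>> drive_tool:
  deltas:
    - [0,0,0.005,0.02]
    - [0,0,0.005,0.02]
    - [0,0,0.005,0.02]

```text
clock: 20.85
eef_pos: [518.5, 298.8, 183.9]
tcp_rot: [3.141, -0.003, 0.267]
contact_force: [5.8, -1.6, 5.7]
opening: 0.077
```

```bash
python3 t.py
```

```text
turned 2.3711 Tz 0.061 [0.061] F [ 5.8 -1.6  5.7] z [518.5 298.8 183.9] q6 1.826 tau6 [-0.31] open 0.077 t 20.85
```

>>> drive_tool:
  deltas:
    - [0,0,0.005,0.02]
    - [0,0,0.005,0.02]
    - [0,0,0.005,0.02]

```text
clock: 21.1
eef_pos: [518.5, 298.8, 183.8]
tcp_rot: [3.141, -0.003, 0.207]
contact_force: [6.3, -1.4, 5.1]
opening: 0.078
```

```bash
python3 t.py
```

```text
turned 2.4311 Tz 0.039 [0.039] F [ 6.3 -1.4  5.1] z [518.5 298.8 183.8] q6 1.886 tau6 [-0.31] open 0.078 t 21.1
```

>>> drive_tool:
  deltas:
    - [0,0,0.005,0.02]
    - [0,0,0.005,0.02]
    - [0,0,0.005,0.02]

```text
clock: 21.35
eef_pos: [518.5, 298.8, 183.6]
tcp_rot: [3.141, -0.003, 0.147]
contact_force: [5.8, -2.6, 5.5]
opening: 0.078
```

```bash
python3 t.py
```

```text
turned 2.4911 Tz 0.091 [0.091] F [ 5.8 -2.6  5.5] z [518.5 298.8 183.6] q6 1.946 tau6 [-0.311] open 0.078 t 21.35
```

>>> drive_tool:
  deltas:
    - [0,0,0.005,0.02]
    - [0,0,0.005,0.02]
    - [0,0,0.005,0.02]

```text
clock: 21.6
eef_pos: [518.5, 298.7, 183.5]
tcp_rot: [3.141, -0.003, 0.087]
contact_force: [5.2, -2.2, 6.0]
opening: 0.074
```

```bash
python3 t.py
```

```text
turned 2.5511 Tz 0.103 [0.103] F [ 5.2 -2.2  6. ] z [518.5 298.7 183.5] q6 2.006 tau6 [-0.301] open 0.074 t 21.6
```

>>> drive_tool:
  deltas:
    - [0,0,0.005,0.02]
    - [0,0,0.005,0.02]
    - [0,0,0.005,0.02]

```text
clock: 21.85
eef_pos: [518.6, 298.7, 183.5]
tcp_rot: [3.141, -0.003, 0.027]
contact_force: [6.3, -2.6, 7.3]
opening: 0.082
```

```bash
python3 t.py
```

```text
turned 2.611 Tz 0.11 [0.11] F [ 6.3 -2.6  7.3] z [518.6 298.7 183.5] q6 2.066 tau6 [-0.275] open 0.082 t 21.85
```

>>> drive_tool:
  deltas:
    - [0,0,0.005,0.02]
    - [0,0,0.005,0.02]
    - [0,0,0.005,0.02]

```text
clock: 22.1
eef_pos: [518.6, 298.6, 183.4]
tcp_rot: [3.142, -0.003, -0.033]
contact_force: [6.0, -2.7, 8.0]
opening: 0.079
```

```bash
python3 t.py
```

```text
turned 2.6709 Tz 0.114 [0.114] F [ 6.  -2.7  8. ] z [518.6 298.6 183.4] q6 2.126 tau6 [-0.244] open 0.079 t 22.1
```

```bash
python3 - <<'E'
from m import *
p,d=grab('wrist','w8'); b,_=grab('side','s8')
for i in range(3):
    cams.grab_frame('top'); s=r.sense(); print(s['wrist_torque'].round(3),s['contact_force'].round(1),s['eef_pos'].round(2),s['joint_efforts'].round(2))
c=cams.camera_params('wrist'); P=cloud(c,d); X,Y,Z=P[...,0],P[...,1],P[...,2]
o=np.hstack([cv2.resize(p[200:440,200:440],(450,450)),cv2.resize(b[130:240,300:385],(348,450))])
cv2.imwrite('pics/c8.png',np.clip(o[:,:,::-1]*1.7,0,255).astype(np.uint8))
E
```

```text
[-0.605 -0.969  0.077] [ 5.  -2.   6.8] [518.58 298.62 183.42] [  3.12 -53.21 -27.13   1.69   1.01   0.18]
[-0.612 -0.929  0.034] [ 5.1 -2.7  8.3] [518.57 298.64 183.44] [  3.12 -53.21 -27.13   1.68   1.01   0.1 ]
[-0.587 -0.913  0.059] [ 5.2 -3.1  7.7] [518.6  298.61 183.46] [  3.11 -53.21 -27.13   1.68   1.01   0.08]
```

View pics/c8.png

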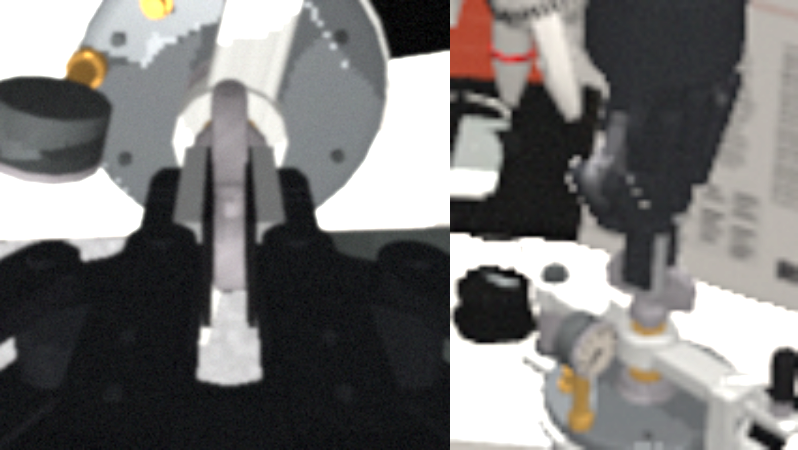

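```bash
python3 - <<'E'
from m import *
c=cams.camera_params('wrist'); p=cv2.imread('pics/w8.png').astype(int); P=cloud(c,np.load('pics/w8.npy')); X,Y,Z=P[...,0],P[...,1],P[...,2]
for lo in (192,196,199):
    w=(Z>lo)&(Z<208)&(np.hypot(X-518.6,Y-298.6)<27)&(abs(Y-298.6)<9)&(p.min(2)>60); q=P[w]; z0=q[:,:2]-q[:,:2].mean(0); U,S,Vt=np.linalg.svd(z0,full_matrices=0)
    print(w.sum(),'axis',np.arctan2(*(Vt[0,::-1]*np.sign(Vt[0,0]))),q.mean(0),q.min(0),q.max(0))
    for x0 in range(494,544,6):
        s=(q[:,0]>x0)&(q[:,0]<=x0+6)
        if s.sum()>5: print(x0+3,np.median(q[s,1]).round(1),q[s,1].min().round(1),q[s,1].max().round(1),q[s,2].max().round(1))
E
python3 t.py
```

```text
2041 axis -0.027684454683331857 [524.24288067 298.51751131 202.96748708] [494.59461633 289.65890679 192.12538253] [543.79470941 307.5802662  207.92267377]
497 299.5 295.7 302.7 205.4
503 299.1 295.6 302.4 207.0
509 298.9 295.8 302.2 206.5
515 298.7 295.5 302.1 205.3
521 298.4 295.4 301.4 202.6
527 297.4 289.7 306.1 207.9
533 298.9 289.8 307.6 207.9
539 297.9 294.0 302.0 206.7
545 298.1 294.0 301.5 201.2
2016 axis -0.02857548622529032 [524.01504722 298.51339543 203.06527687] [494.59461633 289.65890679 196.02278057] [543.45171343 307.5802662  207.92267377]
497 299.5 295.7 302.7 205.4
503 299.1 295.6 302.4 207.0
509 298.9 295.8 302.2 206.5
515 298.7 295.5 302.1 205.3
521 298.4 295.4 301.4 202.6
527 297.4 289.7 306.1 207.9
533 298.9 289.8 307.6 207.9
539 297.9 294.0 302.0 206.7
545 298.1 294.0 301.5 201.2
1868 axis -0.027374868359139964 [523.1136321  298.54791509 203.48270909] [494.59461633 289.65890679 199.00721468] [543.11094855 307.5802662  207.92267377]
497 299.5 295.7 302.7 205.4
503 299.1 295.6 302.4 207.0
509 298.9 295.8 302.2 206.5
515 298.6 295.5 302.1 205.3
521 298.4 295.4 301.4 202.6
527 297.8 289.7 306.1 207.9
533 298.8 289.8 307.6 207.9
539 298.1 294.1 302.0 206.7
545 298.5 294.5 301.0 201.2
turned 2.6702 Tz 0.059 [0.059] F [ 5.2 -3.1  7.7] z [518.6 298.6 183.5] q6 2.125 tau6 [0.076] open 0.078 t 22.35
```

>>> drive_tool:
  deltas:
    - [0,0,0,0.02]
    - [0,0,0,0.02]

```text
clock: 22.52
eef_pos: [518.6, 298.6, 183.4]
tcp_rot: [3.142, -0.003, -0.073]
contact_force: [4.5, -2.9, 7.3]
opening: 0.077
```

```bash
python3 t.py
```

```text
turned 2.7109 Tz 0.205 [0.205] F [ 4.5 -2.9  7.3] z [518.6 298.6 183.4] q6 2.166 tau6 [-0.296] open 0.077 t 22.5167
```

>>> drive_tool:
  deltas:
    - [0,0,0,0.02]
    - [0,0,0,0.02]

```text
clock: 22.68
eef_pos: [518.6, 298.6, 183.4]
tcp_rot: [-3.142, -0.003, -0.113]
contact_force: [5.7, -3.6, 6.8]
opening: 0.078
```

```bash
python3 t.py
```

```text
turned 2.7509 Tz 0.171 [0.171] F [ 5.7 -3.6  6.8] z [518.6 298.6 183.4] q6 2.206 tau6 [-0.207] open 0.078 t 22.6833
```

>>> drive_tool:
  deltas:
    - [0,0,0,0.01]
    - [0,0,0,0.01]

```text
clock: 22.85
eef_pos: [518.6, 298.5, 183.4]
tcp_rot: [-3.142, -0.003, -0.132]
contact_force: [5.1, -2.9, 7.3]
opening: 0.079
```

```bash
python3 t.py
```

```text
turned 2.7704 Tz 0.203 [0.203] F [ 5.1 -2.9  7.3] z [518.6 298.5 183.4] q6 2.225 tau6 [0.039] open 0.079 t 22.85
```

>>> drive_tool:
  deltas:
    - [0,0,0,0.01]
    - [0,0,0,0.01]

```text
clock: 23.02
eef_pos: [518.6, 298.5, 183.4]
tcp_rot: [-3.142, -0.003, -0.152]
contact_force: [5.7, -2.9, 7.7]
opening: 0.074
```

```bash
python3 t.py
```

```text
turned 2.7903 Tz 0.218 [0.218] F [ 5.7 -2.9  7.7] z [518.6 298.5 183.4] q6 2.245 tau6 [0.012] open 0.074 t 23.0167
```

>>> drive_tool:
  deltas:
    - [0,0,0,0.01]
    - [0,0,0,0.01]

```text
clock: 23.18
eef_pos: [518.5, 298.5, 183.4]
tcp_rot: [-3.142, -0.003, -0.172]
contact_force: [4.9, -2.7, 7.3]
opening: 0.08
```

```bash
python3 t.py
```

```text
turned 2.8103 Tz 0.208 [0.208] F [ 4.9 -2.7  7.3] z [518.5 298.5 183.4] q6 2.265 tau6 [0.021] open 0.08 t 23.1833
```

>>> drive_tool:
  deltas:
    - [0,0,0,0.01]
    - [0,0,0,0.01]

```text
clock: 23.35
eef_pos: [518.6, 298.5, 183.3]
tcp_rot: [-3.141, -0.003, -0.192]
contact_force: [5.1, -3.4, 7.7]
opening: 0.078
```

```bash
python3 t.py
```

```text
turned 2.8303 Tz 0.254 [0.254] F [ 5.1 -3.4  7.7] z [518.6 298.5 183.3] q6 2.285 tau6 [0.03] open 0.078 t 23.35
```

>>> drive_tool:
  deltas:
    - [0,0,0,0.01]
    - [0,0,0,0.01]

```text
clock: 23.52
eef_pos: [518.5, 298.5, 183.3]
tcp_rot: [-3.141, -0.003, -0.212]
contact_force: [4.8, -3.1, 7.3]
opening: 0.078
```

```bash
python3 t.py
```

```text
turned 2.8503 Tz 0.24 [0.24] F [ 4.8 -3.1  7.3] z [518.5 298.5 183.3] q6 2.305 tau6 [0.042] open 0.078 t 23.5167
```

>>> drive_tool:
  deltas:
    - [0,0,0,0.01]
    - [0,0,0,0.01]

```text
clock: 23.68
eef_pos: [518.5, 298.5, 183.3]
tcp_rot: [-3.141, -0.003, -0.232]
contact_force: [4.6, -3.8, 6.5]
opening: 0.078
```

```bash
python3 t.py; python3 - <<'E'
from m import *
T=[]
for i in range(5): cams.grab_frame('top'); s=r.sense(); T.append(s['wrist_torque'][2])
print(np.round(T,3),np.mean(T),s['contact_force'])
E
```

```text
turned 2.8702 Tz 0.239 [0.239] F [ 4.6 -3.8  6.5] z [518.5 298.5 183.3] q6 2.325 tau6 [0.052] open 0.078 t 23.6833
[0.266 0.219 0.174 0.189 0.181] 0.20583870450892974 [ 5.09805449 -4.31508588  6.78860482]
```

```bash
cat > wing.py <<'E'
from m import *
import sys
f=sys.argv[1]; s=r.sense(); p,d=grab('wrist',f); c=cams.camera_params('wrist'); p=p.astype(int); P=cloud(c,d); cen=np.array([518.6,298.6]); yaw=s['tcp_rot'][2]
e=np.array([np.cos(yaw),np.sin(yaw)]); n=np.array([-e[1],e[0]]); a=(P[...,:2]-cen)@e; b=(P[...,:2]-cen)@n; Z=P[...,2]
w=(Z>199)&(Z<212)&(abs(a)<27)&(abs(b)<6)&(p.min(2)>60)
A=[];B=[]
for x in range(-24,26,3):
    q=b[w&(abs(a-x)<1.5)]
    if len(q)>20: A.append(x);B.append((np.percentile(q,3)+np.percentile(q,97))/2)
print(np.round(B,1),'slope wing-tool',np.polyfit(A,B,1)[0], 'ztop',np.percentile(Z[w],98),'eef z',s['eef_pos'][2],'yaw',yaw, 'range',a[w].min(),a[w].max())
E
python3 wing.py w9; cat > w8.py <<'E'
E
sed 's/p,d=grab(.wrist.,f); //' wing.py >/dev/null
```

```text
[-0.1 -0.2  0.1  0.1  0.1 -0.  -0.2 -0.3 -0.1 -0.1  0.1  0.  -0.   0.1
  0.1  0.1] slope wing-tool 0.003037539577781727 ztop 206.67715532956993 eef z 183.3192061956777 yaw -0.23184288875409353 range -22.883760310991523 24.555272203567466
```

>>> drive_tool:
  deltas:
    - [0,0,0,-0.01]
    - [0,0,0,-0.01]
    - [0,0,0,-0.01]

```text
clock: 24.23
eef_pos: [518.5, 298.5, 183.3]
tcp_rot: [-3.141, -0.003, -0.202]
contact_force: [5.2, -3.9, 6.9]
opening: 0.076
```

```bash
python3 t.py
```

```text
turned 2.8398 Tz -0.079 [-0.079] F [ 5.2 -3.9  6.9] z [518.5 298.5 183.3] q6 2.294 tau6 [0.139] open 0.076 t 24.2333
```

>>> drive_tool:
  deltas:
    - [0,0,0,-0.01]
    - [0,0,0,-0.01]

```text
clock: 24.4
eef_pos: [518.5, 298.5, 183.3]
tcp_rot: [-3.141, -0.003, -0.182]
contact_force: [5.5, -3.9, 7.3]
opening: 0.077
```

```bash
python3 t.py
```

```text
turned 2.8199 Tz -0.147 [-0.147] F [ 5.5 -3.9  7.3] z [518.5 298.5 183.3] q6 2.274 tau6 [0.066] open 0.077 t 24.4
```

>>> drive_tool:
  deltas:
    - [0,0,0,-0.01]
    - [0,0,0,-0.01]

```text
clock: 24.57
eef_pos: [518.5, 298.5, 183.3]
tcp_rot: [-3.141, -0.003, -0.162]
contact_force: [5.2, -3.3, 7.3]
opening: 0.08
```

```bash
python3 t.py
```

```text
turned 2.8 Tz -0.142 [-0.142] F [ 5.2 -3.3  7.3] z [518.5 298.5 183.3] q6 2.255 tau6 [0.07] open 0.08 t 24.5667
```

>>> drive_tool:
  deltas:
    - [0,0,0,0.015]
    - [0,0,0,0.015]
    - [0,0,0,0.015]
    - [0,0,0,0.015]
    - [0,0,0,0.015]
    - [0,0,0,0.015]

```text
clock: 25.07
eef_pos: [518.5, 298.4, 183.3]
tcp_rot: [-3.141, -0.003, -0.253]
contact_force: [5.1, -4.7, 7.5]
opening: 0.079
```

```bash
python3 t.py
```

```text
turned 2.8905 Tz 0.301 [0.301] F [ 5.1 -4.7  7.5] z [518.5 298.4 183.3] q6 2.345 tau6 [-0.038] open 0.079 t 25.0667
```

>>> drive_tool:
  deltas:
    - [0,0,0,0.01]
    - [0,0,0,0.01]

```text
clock: 25.23
eef_pos: [518.5, 298.4, 183.3]
tcp_rot: [-3.141, -0.003, -0.272]
contact_force: [5.0, -3.2, 7.3]
opening: 0.08
```

```bash
python3 t.py
```

```text
turned 2.9102 Tz 0.267 [0.267] F [ 5.  -3.2  7.3] z [518.5 298.4 183.3] q6 2.365 tau6 [0.09] open 0.08 t 25.2333
```

>>> drive_tool:
  deltas:
    - [0,0,0,0.01]
    - [0,0,0,0.01]

```text
clock: 25.4
eef_pos: [518.5, 298.4, 183.3]
tcp_rot: [-3.141, -0.003, -0.292]
contact_force: [4.5, -3.7, 7.0]
opening: 0.083
```

```bash
python3 t.py
```

```text
turned 2.9302 Tz 0.248 [0.248] F [ 4.5 -3.7  7. ] z [518.5 298.4 183.3] q6 2.385 tau6 [0.082] open 0.083 t 25.4
```

>>> drive_tool:
  deltas:
    - [0,0,0,0.01]
    - [0,0,0,0.01]
    - [0,0,0,0.01]

```text
clock: 25.65
eef_pos: [518.5, 298.4, 183.3]
tcp_rot: [-3.141, -0.003, -0.322]
contact_force: [5.8, -4.5, 7.6]
opening: 0.078
```

```bash
python3 t.py
```

```text
turned 2.9602 Tz 0.268 [0.268] F [ 5.8 -4.5  7.6] z [518.5 298.4 183.3] q6 2.415 tau6 [0.091] open 0.078 t 25.65
```

>>> drive_tool:
  deltas:
    - [0,0,0,0.01]
    - [0,0,0,0.01]
    - [0,0,0,0.01]

```text
clock: 25.9
eef_pos: [518.5, 298.4, 183.3]
tcp_rot: [-3.141, -0.003, -0.352]
contact_force: [4.6, -4.1, 7.4]
opening: 0.081
```

```bash
python3 t.py
```

```text
turned 2.9902 Tz 0.329 [0.329] F [ 4.6 -4.1  7.4] z [518.5 298.4 183.3] q6 2.445 tau6 [0.105] open 0.081 t 25.9
```

>>> drive_tool:
  deltas:
    - [0,0,0,0]
    - [0,0,0,0]
    - [0,0,0,0]
    - [0,0,0,0]
  jaw: 0.77

```text
clock: 26.23
eef_pos: [516.4, 298.8, 181.9]
tcp_rot: [3.141, 0.001, -0.352]
contact_force: [0.0, 0.5, 0.6]
opening: 0.232
```

>>> drive_tool:
  deltas:
    - [0,0,-0.5,0]
    - [0,0,-1,0]
    - [0,0,-1.5,0]
    - [0,0,-1.5,0]
    - [0,0,-1.5,0]
    - [0,0,-1.5,0]
    - [0,0,-1.5,0]
    - [0,0,-1,0]
    - [0,0,0,0]

```text
clock: 26.98
eef_pos: [518.2, 299.6, 285.6]
tcp_rot: [-3.138, -0.003, -0.352]
contact_force: [0.7, -0.2, -0.0]
opening: 0.229
```

```bash
sed -i 's/Z<212/Z<214/' wing.py; python3 wing.py w10; python3 - <<'E'
from m import *
import cv2
s=r.sense(); print(s['contact_force'],s['opening'],s['clock'])
b,_=grab('side','s10'); p=cv2.imread('pics/w10.png')
o=np.hstack([cv2.resize(p[120:440,160:480],(450,450)),cv2.resize(b[:,:,::-1][150:270,300:393],(348,450))])
cv2.imwrite('pics/c10.png',np.clip(o*1.5,0,255).astype(np.uint8))
E
```

```text
[-0.9 -0.8 -0.8 -0.8 -0.8 -0.8 -0.5 -0.5 -0.5 -0.4 -0.4 -0.1] slope wing-tool 0.01534511203373467 ztop 204.49151994467516 eef z 285.5850492603776 yaw -0.35215203902586967 range -22.932830580568424 22.954909104271227
[-0.48294048 -0.28143629 -0.50245885] 0.2274232216805731 27.0333
```

View pics/c10.png

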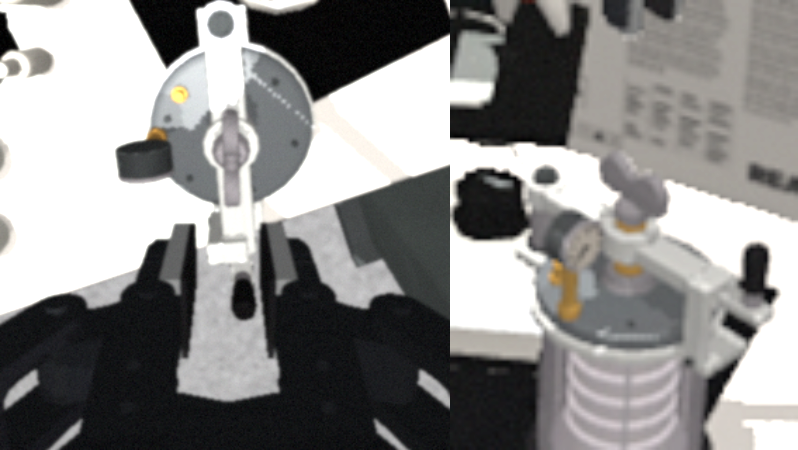

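```bash
python3 -c "
from rig import job
print(job.sign_off())"
```

```text
the job is handed in; nothing more can be done
None
```

I swung the clamp arm home and tightened the wing screw. By torque, the lid should now press with about 27 N. The job was handed in at about 27 s with the gripper open and clear; no verdict was given.

- **Swing:** The arm moved about 0.95 rad. At the hard stop the handle stayed put while the push rose to about 20 N. The last picture shows the arm in its catch.
- **Screw:** I turned it clockwise 2.99 rad net. The torque while turning rose from about 0.09 N m free to about 0.30 N m, with single readings between 0.27 and 0.33. That means about 24 N added to the lid's own weight.
- **Release:** After letting go, the wings were within about 0.015 rad of where I left them. The gauge was upright, and the force reading was near zero.

Some checks disagreed or went wrong:
- **Load by angle:** The screw stopped lowering at about 2.56 rad of turn. At 20 N per 0.1 rad, that would mean far more than 30 N on the lid. A short reverse turn of 0.07 rad, then forward again, agreed with the torque figure (0.0085 N m per N, within the stated range). I therefore trusted the torque.
- **First grasp missed:** The first grasp closed just above the handle, because the fingertips stood about 25 mm higher than the stated tool length implies. I opened, went 20 mm lower and gripped it.
- **Bystanders:** I did not re-measure their positions at the end. The path stayed clear of them, and no unexpected contact force showed.

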